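# Seat the breeder box cover with its four wing screws

## Task

Tighten the cover of the breeder box down on its sprung seal with its four orange wing screws: go round twice, each time crosswise from corner to opposite corner, first about a tenth of a turn clockwise on every screw, then each one until it is just firmly tight, so that the cover lies level on the ledge and all four screws stay firm. Do not overtighten, or the box cracks, and leave the other things where they are.

Things in the scene. Friction and masses are not known exactly. Their poses are not given: they have to be found in the camera images.
- breeder: clear plastic breeder box, 186 x 166 mm, walls 58 mm high, fixed to the bench; origin at the centre of its underside, on the bench, x along its 186 mm side, z up. The four wing screws stand at (-60,50), (60,50), (60,-50), (-60,-50) mm in its frame for screws 1, 2, 3, 4, going round the cover: 1 is diagonally opposite 3, and 2 opposite 4
- cover: white painted steel cover plate with a dark vent, 162 x 142 x 8 mm, loose between four grey cheeks (tops 75 mm above the bench); origin at the centre of its underside. It starts level on four seal springs (0.3 N/mm each), underside 70 mm above the bench, and is to be drawn down 5 to 9 mm onto a rigid level ledge; how far differs from box to box and cannot be seen, only felt
- screw1: orange wing screw 1 as a whole; origin on its axis at the underside of its flange (36 mm diameter, 5 mm thick), which bears on the cover, about 79 mm above the bench at the start. It goes down 6 mm per radian; this reading does not turn with it
- wing1_grip (a point): grip point of the orange wing of screw 1, on its axis, 26 mm above the underside of the flange: an upright bar 40 mm long (along this point's x axis), 11 mm thick (along y), from 16 mm below to 14 mm above this point; it turns and goes down with the screw
- wing1 (a joint): turn of screw 1 in rad: 0 to 0.08 at the start, grows clockwise seen from above. The flange meets the cover at about 0.1; up to 0.9 only the seal springs push back (under 5 N a screw); somewhere between 0.93 and 1.6 the cover meets the ledge, and all four screws come tight within about 0.1 rad of the same value
- screw2: orange wing screw 2 as a whole; origin on its axis at the underside of its flange (36 mm diameter, 5 mm thick), which bears on the cover, about 79 mm above the bench at the start. It goes down 6 mm per radian; this reading does not turn with it
- wing2_grip (a point): grip point of the orange wing of screw 2, on its axis, 26 mm above the underside of the flange: an upright bar 40 mm long (along this point's x axis), 11 mm thick (along y), from 16 mm below to 14 mm above this point; it turns and goes down with the screw
- wing2 (a joint): turn of screw 2 in rad: 0 to 0.08 at the start, grows clockwise seen from above. From where the cover meets the ledge a screw's pressure grows by about 15 N for every 0.1 rad: just firmly tight is about 20 N; under 10 N at the end is loose, over 40 N overtightened, and at 45 N the plastic cracks
- screw3: orange wing screw 3 as a whole; origin on its axis at the underside of its flange (36 mm diameter, 5 mm thick), which bears on the cover, about 79 mm above the bench at the start. It goes down 6 mm per radian; this reading does not turn with it
- wing3_grip (a point): grip point of the orange wing of screw 3, on its axis, 26 mm above the underside of the flange: an upright bar 40 mm long (along this point's x axis), 11 mm thick (along y), from 16 mm below to 14 mm above this point; it turns and goes down with the screw
- wing3 (a joint): turn of screw 3 in rad: 0 to 0.08 at the start, grows clockwise seen from above. From where the cover meets the ledge the moment felt on the gripper while holding still after small turns of 0.03 to 0.06 rad rises by about 0.2 Nm over 0.15 rad; just firmly tight is a rise of about 0.2 Nm. A long turn stopped dead reads too low, and while turning it can read twice as much
- screw4: orange wing screw 4 as a whole; origin on its axis at the underside of its flange (36 mm diameter, 5 mm thick), which bears on the cover, about 79 mm above the bench at the start. It goes down 6 mm per radian; this reading does not turn with it
- wing4_grip (a point): grip point of the orange wing of screw 4, on its axis, 26 mm above the underside of the flange: an upright bar 40 mm long (along this point's x axis), 11 mm thick (along y), from 16 mm below to 14 mm above this point; it turns and goes down with the screw
- wing4 (a joint): turn of screw 4 in rad: 0 to 0.08 at the start, grows clockwise seen from above. Like all four it stays where it is left, save some 0.03 rad of springing back on release
- canister: red food canister, 72 mm diameter, 107 mm high; bystander, leave it alone; origin at the centre of its underside
- scraper: scraper with beech handle, about 200 mm long, 20 mm high, lying beside the box; bystander, leave it alone; origin at the centre of its underside
- feedtube: glass feeding tube, 160 mm long, 14 mm thick, lying beside the box; bystander, leave it alone; origin at the centre of its underside
- spareclip: blue spring clip, 50 x 30 x 22 mm; bystander, leave it alone; origin at the centre of its underside
- mistjar: amber jar, 60 mm diameter, 100 mm high; bystander, leave it alone; origin at the centre of its underside
- catchtray: grey tray 120 x 90 x 35 mm; bystander, leave it alone; origin at the centre of its underside

How it is judged:
On the way, in this order (a step that is already met when the one before it is completed fails the run):
1. all four screws have been turned down part of the way (0.35 to 0.88 rad), none yet home (value of joint wing1 between 0.35 and 0.88 rad and value of joint wing2 between 0.35 and 0.88 rad and value of joint wing3 between 0.35 and 0.88 rad and value of joint wing4 between 0.35 and 0.88 rad), for 0.2 s.
2. all four screws bear firmly on the cover (over 10 N each) (contact force between each of screw1, screw2, screw3, screw4 and cover above 10 N and value of joint each of wing1, wing2, wing3, wing4 above 0.88 rad), for 0.2 s.
At the end, for the whole second after the job is handed in: All four screws press on the cover with 10 to 40 N each and are at rest; the cover is level within 0.015 rad and down on its ledge (its underside less than 66.2 mm above the box's underside, it began at 70) (contact force between screw1 and cover between 10 and 40 N and velocity of joint each of wing1, wing2, wing3, wing4 below 0.05 rad/s and contact force between screw2 and cover between 10 and 40 N and contact force between screw3 and cover between 10 and 40 N and contact force between screw4 and cover between 10 and 40 N and angle between cover's own z axis and vertical below 0.015 rad and z of cover in the frame of breeder below 0.0662 m and linear speed of cover below 0.01 m/s); the robot touches nothing.
It fails at once if a screw pressed the cover with more than 45 N (the plastic cracks) (contact force between any of screw1, screw2, screw3, screw4 and cover above 45 N).
It fails at once if a screw was run past 0.9 rad while another was still under 0.33 rad (not a little at a time) (value of joint any of wing1, wing2, wing3, wing4 above 0.9 rad and value of joint any of wing1, wing2, wing3, wing4 below 0.33 rad).
It fails at once if not crosswise in the first round: two neighbouring screws were past 0.4 rad while the other two were both under 0.3 rad ((value of joint each of wing1, wing2 above 0.4 rad and value of joint each of wing3, wing4 below 0.3 rad) or (value of joint each of wing2, wing3 above 0.4 rad and value of joint each of wing4, wing1 below 0.3 rad) or (value of joint each of wing3, wing4 above 0.4 rad and value of joint each of wing1, wing2 below 0.3 rad) or (value of joint each of wing4, wing1 above 0.4 rad and value of joint each of wing2, wing3 below 0.3 rad)).
It fails at once if not crosswise in the second round: two neighbouring screws were past 0.92 rad while the other two were both under 0.86 rad ((value of joint each of wing1, wing2 above 0.92 rad and value of joint each of wing3, wing4 below 0.86 rad) or (value of joint each of wing2, wing3 above 0.92 rad and value of joint each of wing4, wing1 below 0.86 rad) or (value of joint each of wing3, wing4 above 0.92 rad and value of joint each of wing1, wing2 below 0.86 rad) or (value of joint each of wing4, wing1 above 0.92 rad and value of joint each of wing2, wing3 below 0.86 rad)).
It fails at once if another thing on the bench was moved more than 20 mm (distance of any of canister, scraper, feedtube, spareclip, mistjar, catchtray from where it was at the start of the episode above 0.02 m).
It also fails if it takes over 72 s, if anything falls off the work surface, if the arm or the gripper's body presses on something with over 40 N, if the wrist force passes 120 N, or if a joint passes its speed limit or range.

## Robot

A 6-joint arm with a two-finger parallel gripper is mounted at the origin on the work surface. World frame = base frame: x ahead of the robot, y to its left, z up, the work surface at z = 0. Lengths are in m, angles in rad, forces in N, time in s.
With the tool pointing down it reaches from about 0.3 to 0.775 m from the base axis. Payload 14.6 kg.
Tool frame: the origin (TCP) lies between the finger pads; the fingertips stand 19 mm ahead of it and the grasp point (between the pads) is the TCP; z points along the fingers, y is the direction in which the jaws open and shut (so a half turn about z gives the same grasp; the last joint's range is limited). The gripper opens to 94 mm and grips with 3 to 60 N. Pads are 16 mm wide; open, the fingers measure 119 mm over their backs; the gripper's body (75 mm by 177 mm) begins 78 mm behind the grasp point.
Start: joints at [1.277, 0.3, 1.521, -0, 1.321, -0.067], TCP at [0.124, 0.536, 0.2] pointing down, gripper open.
Joint ranges: [-3.03, 3.03], [-0.79, 2.21], [0.23, 2.52], [-1.04, 4.18], [0, 3.07], [-2.55, 2.55]. Speed limits (rad/s): [2.22, 2.22, 2.57, 3.14, 3.14, 3.14].

## Interface

Orientations are given as [roll, pitch, yaw] about the fixed x, y, z axes, in that order (R = Rz(yaw) Ry(pitch) Rx(roll)).
In Python, from station import telemetry, vision, ctrl gives the robot as it stands. The module is installed in compiled form; this text tells all that it offers.
- The arm moves only by the shell command python3 -m creep 'ROWS' [FORCE]. ROWS is JSON, a list of rows, each a list of 3 entries, a list of its own where there are three numbers: the shift along the tool's x, y, z in units of 50 mm (1.0 is 50 mm), then the turn about the tool's z in units of 8 degrees (1.0 is 8 degrees), then the opening, from 0 (shut) to 1 (fully open). In form: [[[tx, ty, tz], twist, gripper], ...]. A call has 1 to 12 rows; each row is the pose to reach, as a shift and turn from the pose commanded when the call began, along the tool's axes at that moment; what a row does not reach only later rows make up. A row lasts 1/10 s, in which the tool goes at most 50 mm and 8.59 degrees, less where a joint would pass 70% of its speed; a pose out of reach is approached as far as the arm can. A call with a gripper value outside its range is refused whole. The fingers move at their own pace and stop on an object; FORCE is the grip in N (left out, the last holds). Time passes only in rows, so rows that repeat a pose let the fingers close. It gives the time, the measured TCP pose, the force and the opening at its end, in the units of the state.
- telemetry.get_obs(): the state, without advancing time (a new reading comes with each control period).
- vision.camera(name): name is "side" or "top" or "wrist"; returns a dict with "img" (420x560x3 uint8, red, green, blue), "depth" (420x560 float32, m along the optical axis (not along the pixel's ray), 0 where there is no reading), "vertical_fov" (degrees; the focal length in pixels is half the picture's height over the tangent of half this angle, whatever the lens; pixels are square), "cx", "cy" (the principal point, pixels), "extrinsics" (4x4, takes a point from camera to world coordinates); the wrist camera has in their place "hand_eye" (4x4, takes a point from camera to tool coordinates, whose origin is the TCP and whose axes are the flange's). Camera axes: x right, y down, z forward; pixel columns grow to the right and rows downward; lengths in m; the calibration is good to about 2 mm. A picture is of the moment at which its call begins: read the wrist's pose just before it.
- ctrl.hand_in(): hands the job in, once; it reports no verdict.
The state is a dict: "time_s": time; "qpos": joint angles; "joint_vel": joint speeds; "tau": joint torques, N m; "ee_pos": TCP position; "eef_rot": TCP orientation; "force": force on the tool from outside, world axes, zero at the start; "moment": the same for the moment, N m; "grip_width": finger opening in m.
Only numpy, scipy, OpenCV 4.12 (cv2) and the standard library are available. Lean on these libraries where they do the work, as an engineer would, in place of code of your own. Each camera call takes 0.05 s, during which the arm holds its last target.

## Working session

There is one attempt and no reset: what is moved stays moved. The work goes in short steps, Python scripts to look and compute and a shell command to move; the robot and the scene stay as the last step left them, time stands still between calls to the robot, and variables do not carry over. Pictures are saved under pics/ and viewed, and the job is handed in when it is done.

```bash
mkdir -p pics; ls; cat > h.py <<'E'
import numpy as np, cv2
from station import telemetry, vision, ctrl
from scipy.spatial.transform import Rotation as R
def cam(n,save=None):
    o=telemetry.get_obs(); c=vision.camera(n)
    if 'extrinsics' in c: T=np.array(c['extrinsics'])
    else:
        W=np.eye(4);W[:3,:3]=R.from_euler('xyz',o['eef_rot']).as_matrix();W[:3,3]=o['ee_pos'];T=W@np.array(c['hand_eye'])
    c['T']=T; c['f']=210/np.tan(np.radians(c['vertical_fov'])/2)
    if save: cv2.imwrite('pics/'+save,c['img'][:,:,::-1])
    return c
def px(c,u,v,z=None):
    d=np.array([(u-c['cx'])/c['f'],(v-c['cy'])/c['f'],1]);T=c['T']
    if z is None: s=c['depth'][int(round(v)),int(round(u))]
    else: s=(z-T[2,3])/(T[:3,:3]@d)[2]
    return T[:3,:3]@(d*s)+T[:3,3]
E
python3 - <<'E'
from h import *
print(telemetry.get_obs())
for n in('side','top','wrist'):
    c=cam(n,n+'0.png'); np.savez('/tmp/'+n+'0.npz',**{k:c[k] for k in c}); print(n,c['f'],c['cx'],c['cy'],c['T'].round(3).tolist())
E
```

```text
pics
{'time_s': 0.0, 'qpos': array([ 1.27737727e+00,  3.00441793e-01,  1.52157850e+00, -2.06507826e-06,
        1.32070001e+00, -6.65622138e-02]), 'joint_vel': array([-0.00053902, -0.00189946, -0.00065601, -0.00140905,  0.00048723,
        0.00068711]), 'tau': array([-1.95786786e-03, -5.31796038e+01, -3.52743423e+01,  7.07262894e-02,
        2.41380930e-02, -2.01233240e-05]), 'ee_pos': array([0.12360945, 0.53565534, 0.1998035 ]), 'eef_rot': array([-3.14046737e+00, -7.30077539e-05,  2.91473628e+00]), 'force': array([ 0.27262196, -0.54909935, -0.6638201 ]), 'moment': array([ 0.01102689, -0.06631621, -0.02485108]), 'grip_width': 0.09413624873539135}
side 464.7319677805396 276.340420718874 211.78753170751992 [[0.719, -0.415, 0.557, -0.287], [-0.695, -0.456, 0.556, -0.899], [0.023, -0.787, -0.616, 1.035], [0.0, 0.0, 0.0, 1.0]]
top 529.6786695639428 272.2799283280895 206.78177474740855 [[0.021, -0.994, 0.109, 0.407], [-1.0, -0.02, 0.006, -0.087], [-0.004, -0.109, -0.994, 1.443], [0.0, 0.0, 0.0, 1.0]]
wrist 326.21898062790825 280.10422285765287 211.96426035601218 [[0.225, 0.948, 0.227, 0.059], [0.974, -0.218, -0.054, 0.551], [-0.002, 0.233, -0.972, 0.385], [0.0, 0.0, 0.0, 1.0]]
```

View pics/top0.png

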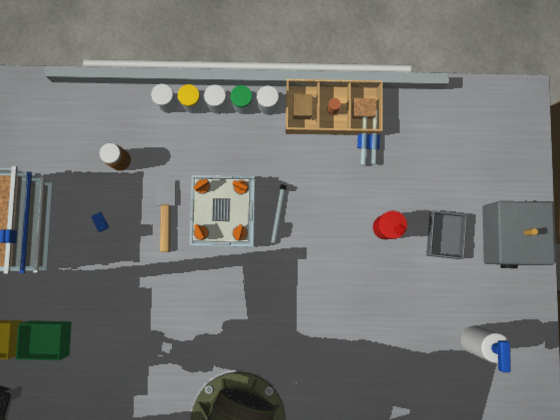

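View pics/side0.png

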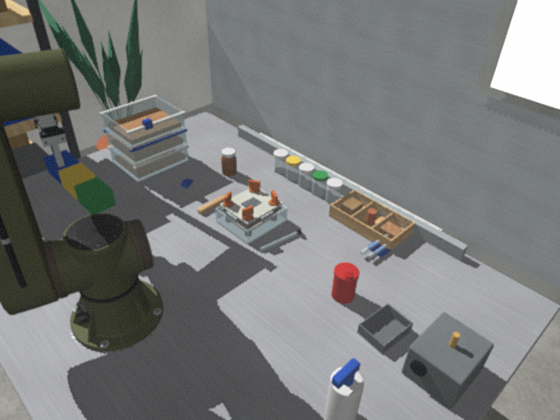

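```bash
python3 - <<'E'
from h import *
c=dict(np.load('/tmp/top0.npz'))
im=c['img'][:,:,::-1]
cv2.imwrite('pics/top0c.png',cv2.resize(im[165:255,150:300],None,fx=5.3,fy=5.3,interpolation=cv2.INTER_CUBIC))
a=c['img'].astype(int)
m=((a[...,0]>120)&(a[...,1]<120)&(a[...,2]<70)&(a[...,0]>a[...,1]*1.6)).astype(np.uint8)
n,l,s,ce=cv2.connectedComponentsWithStats(m)
for i in range(1,n):
    if s[i,4]>20 and 170<ce[i][0]<270:
        vs,us=np.where(l==i); P=np.array([px(c,u,v) for u,v in zip(us,vs)])
        print(ce[i].round(1),s[i],P.mean(0).round(4),P[:,2].max().round(4), px(c,*ce[i],z=0.112).round(4))
for u,v in [(200,212),(243,212),(221,190)]: print(px(c,u,v).round(4))
E
```

```text
[199.9 183.5] [194 179  14  11  67] [0.6081 0.1063 0.1138] 0.125 [0.6083 0.1066 0.112 ]
[239.5 186.7] [233 181  14  13 124] [0.6035 0.0066 0.1014] 0.1254 [0.602  0.0058 0.112 ]
[198.1 232.3] [195 225   9  14  83] [0.4843 0.1073 0.1076] 0.1239 [0.4841 0.1066 0.112 ]
[237.3 231.9] [233 225   9  15  86] [0.4875 0.0086 0.1061] 0.1272 [0.4871 0.0081 0.112 ]
[0.5386 0.1083 0.08  ]
[ 0.5416 -0.0025  0.0725]
[0.5975 0.056  0.0774]
```

View pics/top0c.png

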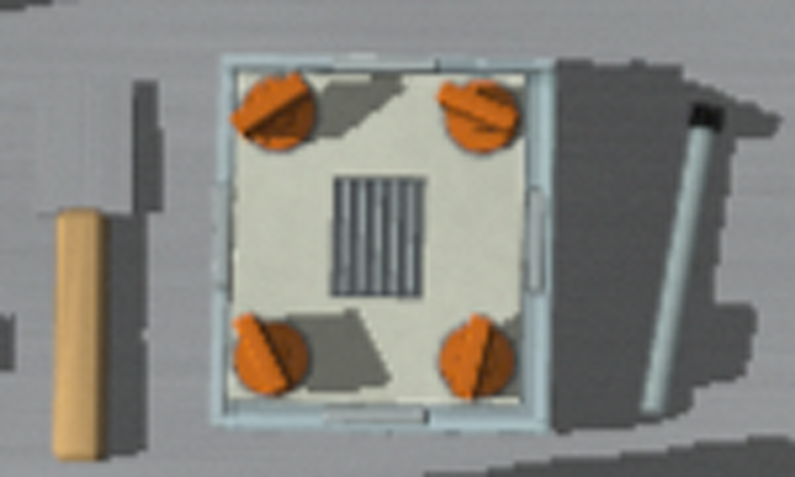

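View pics/wrist0.png

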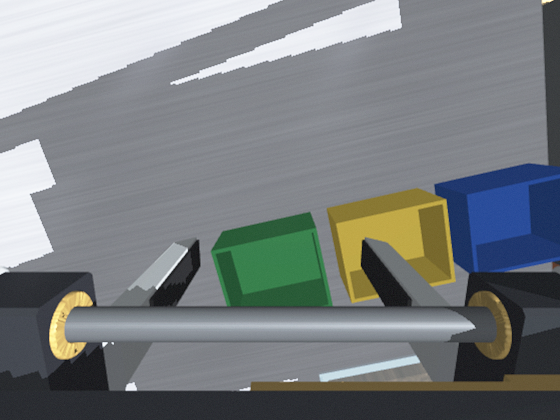

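```bash
python3 -m creep '[[[0,0,-1],0,0.35],[[0,0,-2],0,0.35],[[-9.4,-7.7,-2],0,0.35],[[-9.4,-7.7,-2],0,0.35],[[-9.4,-7.7,-2],0,0.35],[[-9.4,-7.7,-2],0,0.35],[[-9.4,-7.7,-2],0,0.35],[[-9.4,-7.7,-2],0,0.35],[[-9.4,-7.7,-2],0,0.35],[[-9.4,-7.7,-2],0,0.35],[[-9.4,-7.7,-2],0,0.35],[[-9.4,-7.7,-2],0,0.35]]' 50
python3 -m creep '[[[0,0,0],0,0.35],[[0,0,0],0,0.35],[[0,0,0],0,0.35],[[0,0,0],0,0.35]]'
cat > look.py <<'E'
from h import *
import sys
o=telemetry.get_obs();print(o['time_s'],o['ee_pos'].round(4),o['eef_rot'].round(4),o['qpos'].round(3),o['moment'].round(3),o['force'].round(2))
c=cam('wrist',sys.argv[1]+'.png'); np.savez('/tmp/w.npz',**c)
E
python3 look.py w1
```

```text
time_s: 1.35
ee_pos: [0.4301, 0.1383, 0.3004]
eef_rot: [3.141, 0.0, 2.915]
force: [0.4, 0.6, 0.5]
grip_width: 0.0329
time_s: 1.75
ee_pos: [0.4288, 0.1413, 0.3005]
eef_rot: [3.141, 0.0, 2.917]
force: [-0.1, 0.4, -0.4]
grip_width: 0.0332
1.75 [0.4288 0.1413 0.3005] [3.1414e+00 2.0000e-04 2.9168e+00] [ 0.237  0.014  1.62   0.     1.507 -1.109] [-0.013  0.022 -0.   ] [-0.11  0.43 -0.36]
```

View pics/w1.png

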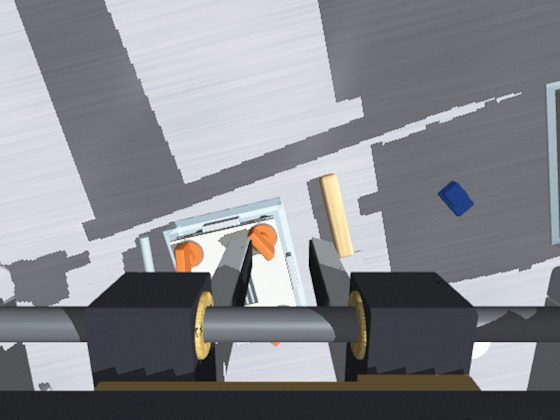

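```bash
python3 -m creep '[[[-1,-0.2,0],-0.4,0.35],[[-2,-0.4,0],-0.88,0.35],[[-3,-0.6,0],-0.88,0.35],[[-4,-0.72,0],-0.88,0.35],[[-4.4,-0.72,0],-0.88,0.35],[[-4.4,-0.72,0],-0.88,0.35],[[-4.4,-0.72,0],-0.88,0.35],[[-4.4,-0.72,0],-0.88,0.35]]'
python3 look.py w2
```

```text
time_s: 2.6
ee_pos: [0.6348, 0.0567, 0.3009]
eef_rot: [3.141, 0.001, 3.039]
force: [-0.7, -0.3, 1.3]
grip_width: 0.0332
2.6 [0.6348 0.0567 0.3009] [3.1415e+00 6.0000e-04 3.0390e+00] [ 0.032  0.458  1.078  0.     1.606 -1.437] [-0.01  -0.047  0.027] [-0.71 -0.3   1.26]
```

View pics/w2.png

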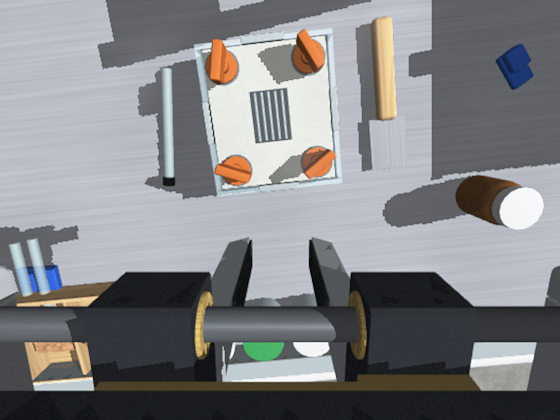

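```bash
cat > seg.py <<'E'
from h import *
c=dict(np.load('/tmp/w.npz'))
a=c['img'].astype(int); d=c['depth']
m=((a[...,0]>110)&(a[...,0]>a[...,1]*1.5)&(a[...,2]<a[...,1])&(a[...,2]<90)).astype(np.uint8); m[240:]=0
n,l,s,ce=cv2.connectedComponentsWithStats(m)
V,U=np.mgrid[:420,:560]; P=np.stack([(U-c['cx'])/c['f']*d,(V-c['cy'])/c['f']*d,d],-1)@c['T'][:3,:3].T+c['T'][:3,3]
for i in range(1,n):
    if s[i,4]<150: continue
    p=P[l==i]; zt=np.percentile(p[:,2],95); b=p[p[:,2]>zt-0.006]
    f=p[(p[:,2]<zt-.02)]
    if len(b)<5: continue
    (x,y),(w,h),an=cv2.minAreaRect((b[:,:2]*1000).astype(np.float32))
    if w<h: w,h,an=h,w,an+90
    cv=np.cov(b[:,:2].T); e=np.linalg.eigh(cv)[1][:,1]
    print(ce[i].round(0),'n',len(b),'ztop',zt.round(4),'ctr',(round(x/1000,4),round(y/1000,4)),'wh',(round(w),round(h)),'ang',round((an+90)%180-90,1),'pca',round(np.degrees(np.arctan(e[1]/e[0])),1),'mean',b[:,:2].mean(0).round(4))
E
python3 seg.py
python3 - <<'E'
import cv2
im=cv2.imread('pics/w2.png')
cv2.imwrite('pics/w2c.png',cv2.resize(im[20:200,185:350],None,fx=3.3,fy=3.3,interpolation=cv2.INTER_CUBIC))
E
```

```text
[312.  49.] n 405 ztop 0.1199 ctr (0.5216, 0.0935) wh (106, 32) ang -15.8 pca 23.6 mean [0.4867 0.1041]
[221.  63.] n 449 ztop 0.1198 ctr (0.5237, 0.0234) wh (117, 31) ang 27.5 pca 11.0 mean [0.4878 0.0055]
[301.  61.] n 27 ztop 0.0946 ctr (0.5276, 0.0838) wh (90, 9) ang -20.7 pca -22.4 mean [0.4922 0.0966]
[321. 165.] n 324 ztop 0.1195 ctr (0.5859, 0.0942) wh (59, 38) ang 26.9 pca -56.0 mean [0.6056 0.1045]
[234. 170.] n 353 ztop 0.1194 ctr (0.5975, 0.029) wh (85, 31) ang -70.2 pca 74.6 mean [0.6056 0.0057]
```

View pics/w2c.png

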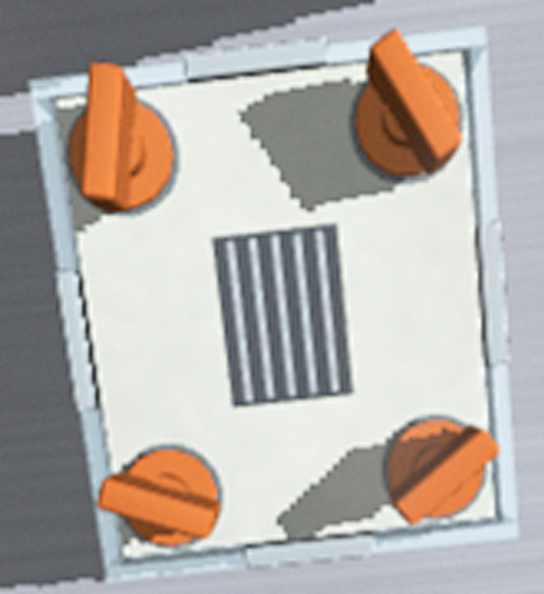

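```bash
cat > seg.py <<'E'
from h import *
def run(c):
    a=c['img'].astype(int); d=c['depth']
    m=((a[...,0]>90)&(a[...,0]>a[...,1]*1.5)&(a[...,2]<a[...,1])&(a[...,2]<90))
    V,U=np.mgrid[:420,:560]; P=np.stack([(U-c['cx'])/c['f']*d,(V-c['cy'])/c['f']*d,d],-1)@c['T'][:3,:3].T+c['T'][:3,3]
    for nm,g in dict(NL=(.487,.105),NR=(.487,.007),FL=(.606,.105),FR=(.605,.006)).items():
        p=P[m&(np.hypot(P[...,0]-g[0],P[...,1]-g[1])<.032)&(d>0)]
        if len(p)<50: continue
        h=np.histogram(p[:,2],bins=np.arange(.09,.13,.001)); zt=np.percentile(p[p[:,2]<.125][:,2],90)
        b=p[abs(p[:,2]-zt)<.0025]
        (x,y),(w,hh),an=cv2.minAreaRect((b[:,:2]*1000).astype(np.float32))
        if w<hh: w,hh,an=hh,w,an+90
        e=np.linalg.eigh(np.cov(b[:,:2].T))[1][:,1]
        fl=p[(p[:,2]<.092)&(p[:,2]>.078)]
        print(nm,'n',len(b),'ztop',zt.round(4),'ctr',(round(x/1000,4),round(y/1000,4)),'wh',(round(w),round(hh)),'ang',round((an+90)%180-90,1),'pca',round(np.degrees(np.arctan(e[1]/e[0])),1),'mean',b[:,:2].mean(0).round(4),'flange z',np.median(fl[:,2]).round(4) if len(fl) else None,len(fl))
if __name__=='__main__': run(dict(np.load('/tmp/w.npz')))
E
python3 seg.py
```

```text
NL n 391 ztop 0.1193 ctr (0.486, 0.1045) wh (39, 11) ang 27.8 pca 28.5 mean [0.4865 0.1042] flange z 0.0837 302
NR n 407 ztop 0.1193 ctr (0.4866, 0.0045) wh (39, 11) ang -14.0 pca -12.9 mean [0.4865 0.0046] flange z 0.0838 313
FL n 311 ztop 0.1191 ctr (0.6059, 0.1045) wh (38, 11) ang -54.9 pca -54.5 mean [0.6057 0.1045] flange z 0.0833 125
FR n 327 ztop 0.1191 ctr (0.6062, 0.0053) wh (39, 11) ang 67.0 pca 67.3 mean [0.606  0.0052] flange z 0.0837 270
```

```bash
cat > plan.py <<'E'
from h import *
import sys
x,y,z,yaw=map(float,sys.argv[1:5])
o=telemetry.get_obs(); w=o['eef_rot'][2]; M=R.from_euler('xyz',o['eef_rot']).as_matrix()
t=M.T@(np.array([x,y,z])-o['ee_pos'])/.05
dy=np.radians(yaw)-w; q=o['qpos'][5]
for k in(-1,0,1):
    tw=-(dy+2*np.pi*k)
    if abs(tw)<3.5: print('shift',t.round(3),'twist',round(tw/np.radians(8),2),'q6 end approx',round(q+tw+np.arctan2(y,x)-o['qpos'][0],2))
E
python3 plan.py .4866 .0046 .109 166.7
```

```text
shift [ 2.846 -1.339  3.84 ] twist 0.93 q6 end approx -1.33
```

```bash
python3 -m creep '[[[0.9,-0.4,0.2],0.5,0.35],[[1.8,-0.8,0.7],0.93,0.35],[[2.7,-1.2,1.2],0.93,0.35],[[2.85,-1.34,1.9],0.93,0.35],[[2.85,-1.34,2.5],0.93,0.35],[[2.85,-1.34,2.5],0.93,0.35],[[2.85,-1.34,2.5],0.93,0.35]]'
python3 plan.py .4866 .0046 .109 166.7;python3 look.py w3
```

```text
time_s: 3.35
ee_pos: [0.4871, 0.0042, 0.1768]
eef_rot: [3.141, 0.001, 2.908]
force: [0.0, 0.6, 0.8]
grip_width: 0.0331
shift [0.014 0.006 1.356] twist -0.01 q6 end approx -1.33
3.35 [0.4871 0.0042 0.1768] [3.1414e+00 1.2000e-03 2.9084e+00] [-0.067  0.181  1.725  0.     1.234 -1.404] [ 0.034 -0.042  0.012] [0.03 0.55 0.83]
```

View pics/w3.png

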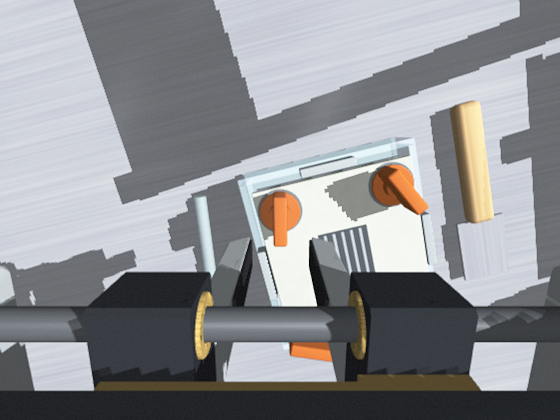

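```bash
python3 -m creep '[[[0,0,0.6],0,0.35],[[0,0,1.1],0,0.35],[[0,0,1.35],0,0.35],[[0,0,1.35],0,0.35],[[0,0,1.35],0,0]]' 50; python3 -m creep '[[[0,0,0],0,0],[[0,0,0],0,0]]' 50
python3 -c "
from h import *
o=telemetry.get_obs();print(o['ee_pos'],o['eef_rot'],o['force'].round(2),o['moment'].round(3),o['grip_width'])"
```

```text
time_s: 3.9
ee_pos: [0.4877, 0.0039, 0.1092]
eef_rot: [3.141, 0.002, 2.908]
force: [0.6, -0.1, 0.1]
grip_width: 0.028
time_s: 4.1
ee_pos: [0.4874, 0.0038, 0.1089]
eef_rot: [3.141, 0.002, 2.908]
force: [-0.5, 0.1, -0.5]
grip_width: 0.0123
[0.48742368 0.00377925 0.10887087] [3.14136533e+00 1.62096397e-03 2.90787311e+00] [-0.5   0.12 -0.52] [0.023 0.022 0.042] 0.012287164995687662
```

```bash
cat > st.py <<'E'
from h import *
o=telemetry.get_obs();print(round(o['time_s'],2),o['ee_pos'].round(4),'yaw',np.degrees(o['eef_rot'][2]).round(2),'F',o['force'].round(2),'M',o['moment'].round(3),'w',o['grip_width'].round(4),'q6',o['qpos'][5].round(3))
E
python3 -m creep '[[[0,0,0],0,0]]';python3 st.py; python3 -m creep '[[[0,0,0.01],0.7,0],[[0,0,0.024],1.4,0],[[0,0,0.036],2.1,0],[[0,0,0.048],2.8,0],[[0,0,0.06],3.5,0],[[0,0,0.07],4.2,0],[[0,0,0.072],4.3,0],[[0,0,0.072],4.3,0],[[0,0,0.072],4.3,0]]'; python3 st.py
```

```text
time_s: 4.2
ee_pos: [0.4874, 0.0037, 0.1086]
eef_rot: [3.141, 0.002, 2.908]
force: [-0.2, 0.7, 4.0]
grip_width: 0.0102
time_s: 5.1
ee_pos: [0.4872, 0.0034, 0.1051]
eef_rot: [3.142, 0.001, 2.307]
force: [-2.0, -2.1, 6.7]
grip_width: 0.0096Traceback (most recent call last):
  File "st.py", line 2, in <module>
    o=telemetry.get_obs();print(round(o['time_s'],2),o['ee_pos'].round(4),'yaw',np.degrees(o['eef_rot'][2]).round(2),'F',o['force'].round(2),'M',o['moment'].round(3),'w',o['grip_width'].round(4),'q6',o['qpos'][5].round(3))
                                                                                                                                                                          ^^^^^^^^^^^^^^^^^^^^^
AttributeError: 'float' object has no attribute 'round'
Traceback (most recent call last):
  File "st.py", line 2, in <module>
    o=telemetry.get_obs();print(round(o['time_s'],2),o['ee_pos'].round(4),'yaw',np.degrees(o['eef_rot'][2]).round(2),'F',o['force'].round(2),'M',o['moment'].round(3),'w',o['grip_width'].round(4),'q6',o['qpos'][5].round(3))
                                                                                                                                                                          ^^^^^^^^^^^^^^^^^^^^^
AttributeError: 'float' object has no attribute 'round'
```

```bash
sed -i "s/o\['grip_width'\].round(4)/round(o['grip_width'],4)/" st.py; python3 st.py; python3 -m creep '[[[0,0,0],0,0.35],[[0,0,0],0,0.35],[[0,0,-0.7],0,0.35],[[0,0,-1.1],0,0.35]]'; python3 plan.py .6058 .1045 .160 125.2
```

```text
5.1 [0.4872 0.0034 0.1051] yaw 132.21 F [-2.01 -2.08  6.67] M [-0.723  0.47   0.018] w 0.0096 q6 -0.804
time_s: 5.5
ee_pos: [0.4872, 0.0039, 0.1609]
eef_rot: [3.141, 0.001, 2.307]
force: [-0.5, 0.1, -0.2]
grip_width: 0.0325
shift [-0.103  3.109  0.02 ] twist 0.88 q6 end approx -0.44
```

```bash
python3 -m creep '[[[0,0.9,0],0.4,0.35],[[-0.1,1.8,0],0.88,0.35],[[-0.1,2.7,0],0.88,0.35],[[-0.1,3.1,0],0.88,0.35],[[-0.1,3.1,0],0.88,0.35],[[-0.1,3.1,0.2],0.88,0.35]]'; python3 plan.py .6058 .1045 .109 125.2; python3 look.py w4
```

```text
time_s: 6.1
ee_pos: [0.6053, 0.1043, 0.1496]
eef_rot: [3.14, 0.001, 2.185]
force: [-0.4, -1.0, 0.0]
grip_width: 0.033
shift [-0.002  0.01   0.812] twist -0.0 q6 end approx -0.44
6.1 [0.6053 0.1043 0.1496] [3.1404e+00 7.0000e-04 2.1850e+00] [ 0.111  0.484  1.387 -0.     1.269 -0.503] [-0.054 -0.013  0.039] [-0.44 -1.03  0.  ]
```

View pics/w4.png

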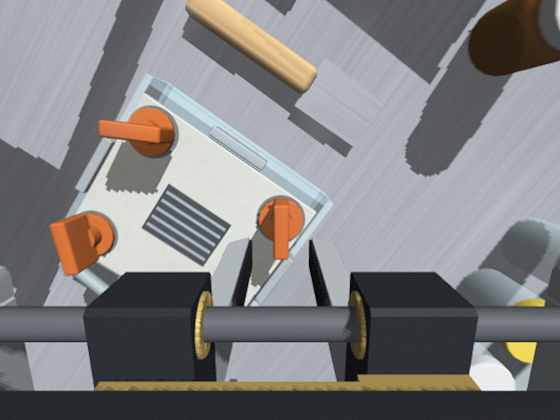

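```bash
python3 -m creep '[[[0,0,0.5],0,0.35],[[0,0,0.81],0,0.35],[[0,0,0.81],0,0.35],[[0,0,0.81],0,0],[[0,0,0.81],0,0],[[0,0,0.81],0,0],[[0,0,0.81],0,0]]'; python3 st.py; python3 -m creep '[[[0,0,0.01],0.7,0],[[0,0,0.024],1.4,0],[[0,0,0.036],2.1,0],[[0,0,0.048],2.8,0],[[0,0,0.06],3.5,0],[[0,0,0.07],4.2,0],[[0,0,0.072],4.3,0],[[0,0,0.072],4.3,0],[[0,0,0.072],4.3,0]]'; python3 st.py;python3 -m creep '[[[0,0,0],0,0.35],[[0,0,0],0,0.35],[[0,0,-0.7],0,0.35],[[0,0,-1.1],0,0.35]]'; python3 plan.py .6061 .0053 .155 67.2
```

```text
time_s: 6.85
ee_pos: [0.6057, 0.1044, 0.1097]
eef_rot: [3.14, 0.001, 2.185]
force: [1.8, 0.8, 2.4]
grip_width: 0.0098
6.85 [0.6057 0.1044 0.1097] yaw 125.16 F [1.76 0.83 2.38] M [ 0.137 -0.387  0.013] w 0.0098 q6 -0.503
time_s: 7.75
ee_pos: [0.6057, 0.1044, 0.1061]
eef_rot: [3.14, -0.0, 1.587]
force: [2.6, 1.3, 5.8]
grip_width: 0.0097
7.75 [0.6057 0.1044 0.1061] yaw 90.92 F [2.61 1.28 5.76] M [ 0.165 -0.347 -0.001] w 0.0097 q6 0.095
time_s: 8.15
ee_pos: [0.6051, 0.1042, 0.1616]
eef_rot: [3.141, 0.0, 1.585]
force: [0.8, 1.0, -0.2]
grip_width: 0.0324
shift [-1.977 -0.009  0.132] twist 2.95 q6 end approx 0.41
```

```bash
python3 -m creep '[[[-0.8,0,0],1,0.35],[[-1.6,0,0],2,0.35],[[-1.98,0,0.1],2.95,0.35],[[-1.98,0,0.1],2.95,0.35],[[-1.98,0,0.1],2.95,0.35],[[-1.98,0,0.2],2.95,0.35]]'; python3 plan.py .6061 .0053 .109 67.2; python3 look.py w5
```

```text
time_s: 8.75
ee_pos: [0.6066, 0.0063, 0.1506]
eef_rot: [3.141, -0.0, 1.176]
force: [-1.0, -0.0, -0.3]
grip_width: 0.0327
shift [-0.022 -0.003  0.832] twist 0.02 q6 end approx 0.41
8.75 [0.6066 0.0063 0.1506] [ 3.1408e+00 -4.0000e-04  1.1762e+00] [-0.05   0.467  1.41   0.     1.264  0.345] [-0.042  0.055  0.017] [-1.   -0.03 -0.28]
```

View pics/w5.png

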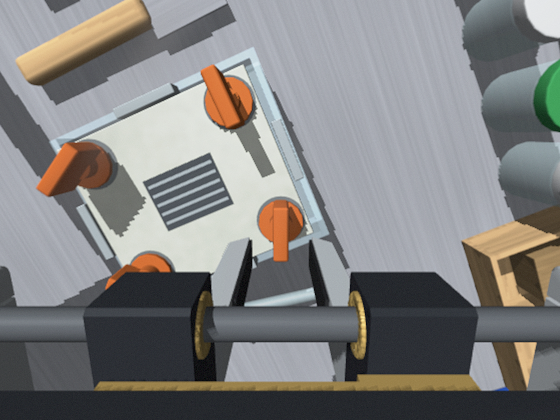

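```bash
python3 seg.py; python3 -m creep '[[[-0.02,0,0.5],0,0.35],[[-0.02,0,0.82],0,0.35],[[-0.02,0,0.82],0,0.35],[[-0.02,0,0.82],0,0],[[-0.02,0,0.82],0,0],[[-0.02,0,0.82],0,0],[[-0.02,0,0.82],0,0]]'; python3 st.py; python3 -m creep '[[[0,0,0.01],0.7,0],[[0,0,0.024],1.4,0],[[0,0,0.036],2.1,0],[[0,0,0.048],2.8,0],[[0,0,0.06],3.5,0],[[0,0,0.07],4.2,0],[[0,0,0.072],4.3,0],[[0,0,0.072],4.3,0],[[0,0,0.072],4.3,0]]'; python3 st.py;python3 -m creep '[[[0,0,0],0,0.35],[[0,0,0],0,0.35],[[0,0,-0.7],0,0.35],[[0,0,-1.1],0,0.35]]'; python3 plan.py .4864 .1044 .155 208.2
```

```text
NL n 883 ztop 0.1194 ctr (0.4874, 0.1043) wh (39, 10) ang 27.9 pca 27.9 mean [0.4881 0.1044] flange z 0.0838 488
NR n 25 ztop 0.1105 ctr (0.4792, 0.0204) wh (5, 2) ang -28.5 pca -36.6 mean [0.4796 0.0202] flange z 0.0806 525
FL n 1015 ztop 0.1156 ctr (0.6066, 0.1046) wh (39, 11) ang -88.6 pca -88.7 mean [0.6067 0.1047] flange z 0.0801 858
FR n 799 ztop 0.1191 ctr (0.6071, 0.0052) wh (40, 10) ang 67.7 pca 66.8 mean [0.6075 0.006 ] flange z 0.0837 719
time_s: 9.5
ee_pos: [0.6063, 0.0044, 0.1099]
eef_rot: [3.14, -0.001, 1.172]
force: [-1.1, 1.0, 4.5]
grip_width: 0.0099
9.5 [0.6063 0.0044 0.1099] yaw 67.18 F [-1.15  0.97  4.46] M [ 0.105  0.14  -0.011] w 0.0099 q6 0.345
time_s: 10.4
ee_pos: [0.6063, 0.0044, 0.1063]
eef_rot: [3.141, -0.001, 0.575]
force: [-1.0, 1.5, 5.4]
grip_width: 0.0099
10.4 [0.6063 0.0044 0.1063] yaw 32.93 F [-1.03  1.47  5.39] M [ 0.163  0.236 -0.019] w 0.0099 q6 0.943
time_s: 10.8
ee_pos: [0.6062, 0.0042, 0.1622]
eef_rot: [3.141, -0.001, 0.573]
force: [0.4, -0.5, 0.4]
grip_width: 0.0325
shift [-0.927 -2.983  0.141] twist 23.08 q6 end approx 4.43
shift [-0.927 -2.983  0.141] twist -21.92 q6 end approx -1.85
```

```bash
python3 -m creep '[[[-0.25,-0.8,0],0.3,0.35],[[-0.5,-1.6,0],0.58,0.35],[[-0.75,-2.4,0],0.58,0.35],[[-0.93,-2.98,0],0.58,0.35],[[-0.93,-2.98,0],0.58,0.35],[[-0.93,-2.98,0.2],0.58,0.35],[[-0.93,-2.98,0.2],0.58,0.35]]'; python3 plan.py .4864 .1044 .109 28.2; python3 look.py w6
```

```text
time_s: 11.5
ee_pos: [0.4862, 0.1038, 0.149]
eef_rot: [-3.141, 0.002, 0.491]
force: [0.1, -0.3, -0.5]
grip_width: 0.0328
shift [ 0.01  -0.008  0.8  ] twist -0.01 q6 end approx 1.29
11.5 [0.4862 0.1038 0.149 ] [-3.1411e+00  1.9000e-03  4.9090e-01] [ 0.137  0.235  1.729 -0.     1.18   1.217] [-0.044  0.148 -0.012] [ 0.09 -0.26 -0.52]
```

View pics/w6.png

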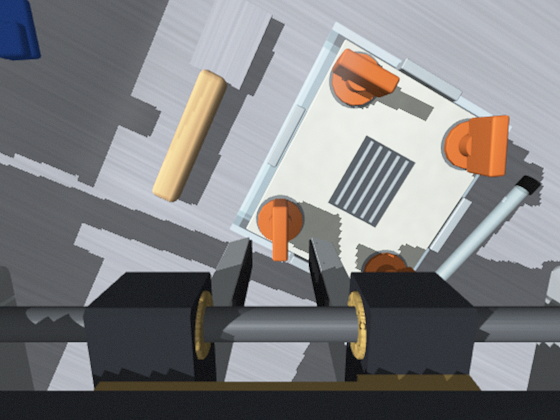

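```bash
python3 seg.py; python3 -m creep '[[[0,0,0.5],0,0.35],[[0,0,0.8],0,0.35],[[0,0,0.8],0,0.35],[[0,0,0.8],0,0],[[0,0,0.8],0,0],[[0,0,0.8],0,0],[[0,0,0.8],0,0]]'; python3 st.py; python3 -m creep '[[[0,0,0.01],0.7,0],[[0,0,0.024],1.4,0],[[0,0,0.036],2.1,0],[[0,0,0.048],2.8,0],[[0,0,0.06],3.5,0],[[0,0,0.07],4.2,0],[[0,0,0.072],4.3,0],[[0,0,0.072],4.3,0],[[0,0,0.072],4.3,0]]'; python3 st.py;python3 -m creep '[[[0,0,0],0,0.35],[[0,0,0],0,0.35],[[0,0,-0.7],0,0.35],[[0,0,-1.1],0,0.35]]'; python3 plan.py .6061 .0053 .155 33
```

```text
NL n 819 ztop 0.1193 ctr (0.4871, 0.1041) wh (40, 11) ang 28.6 pca 27.3 mean [0.4878 0.1046] flange z 0.0838 720
NR n 409 ztop 0.0817 ctr (0.4962, 0.0104) wh (33, 14) ang -56.6 pca -55.6 mean [0.4956 0.0103] flange z 0.0803 454
FL n 789 ztop 0.1155 ctr (0.6065, 0.1008) wh (31, 11) ang -89.9 pca 89.5 mean [0.6062 0.0999] flange z 0.0803 457
FR n 1018 ztop 0.1153 ctr (0.6067, 0.0049) wh (39, 12) ang 33.6 pca 33.5 mean [0.6067 0.0057] flange z 0.0806 1015
time_s: 12.25
ee_pos: [0.4867, 0.1044, 0.1112]
eef_rot: [3.141, -0.001, 0.491]
force: [0.4, -1.3, 2.3]
grip_width: 0.0089
12.25 [0.4867 0.1044 0.1112] yaw 28.13 F [ 0.45 -1.27  2.27] M [-0.119 -0.016 -0.05 ] w 0.0089 q6 1.218
time_s: 13.15
ee_pos: [0.4868, 0.1042, 0.1075]
eef_rot: [3.141, -0.001, -0.107]
force: [0.2, -5.1, 5.0]
grip_width: 0.0089
13.15 [0.4868 0.1042 0.1075] yaw -6.12 F [ 0.17 -5.07  5.  ] M [-1.042 -0.066  0.035] w 0.0089 q6 1.816
time_s: 13.55
ee_pos: [0.4863, 0.1048, 0.1634]
eef_rot: [-3.141, -0.0, -0.108]
force: [-0.0, 0.5, 0.0]
grip_width: 0.0326
shift [2.597 1.72  0.166] twist -4.9 q6 end approx 1.0
```

```bash
python3 -m creep '[[[0.8,0.5,0],-1,0.35],[[1.6,1,0],-2,0.35],[[2.4,1.5,0.1],-3,0.35],[[2.6,1.72,0.1],-4,0.35],[[2.6,1.72,0.2],-4.9,0.35],[[2.6,1.72,0.2],-4.9,0.35],[[2.6,1.72,0.3],-4.9,0.35],[[2.6,1.72,0.3],-4.9,0.35]]'; python3 plan.py .6061 .0053 .1055 33.2; python3 look.py w7; python3 seg.py
```

```text
time_s: 14.35
ee_pos: [0.6057, 0.0053, 0.1464]
eef_rot: [-3.141, 0.001, 0.573]
force: [-0.1, 0.1, 0.1]
grip_width: 0.033
shift [0.008 0.004 0.819] twist -0.05 q6 end approx 1.0
14.35 [0.6057 0.0053 0.1464] [-3.141e+00  6.000e-04  5.727e-01] [-0.052  0.469  1.416  0.     1.257  0.946] [-0.007  0.214  0.036] [-0.07  0.09  0.05]
NL n 549 ztop 0.1158 ctr (0.4903, 0.1038) wh (36, 10) ang -6.0 pca -7.9 mean [0.4922 0.1036] flange z 0.0805 455
FL n 950 ztop 0.1156 ctr (0.6068, 0.1043) wh (39, 11) ang -88.5 pca -88.6 mean [0.6071 0.1045] flange z 0.0802 680
FR n 807 ztop 0.1155 ctr (0.6073, 0.005) wh (40, 10) ang 33.1 pca 32.7 mean [0.6083 0.0055] flange z 0.0803 804
```

View pics/w7.png

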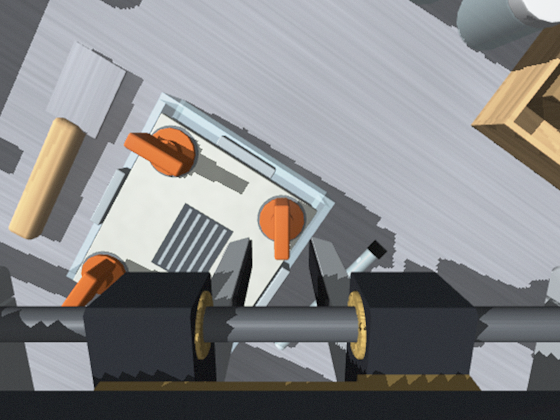

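```bash
python3 -m creep '[[[0,0,0.5],0,0.35],[[0,0,0.82],0,0.35],[[0,0,0.82],0,0.35],[[0,0,0.82],0,0],[[0,0,0.82],0,0],[[0,0,0.82],0,0],[[0,0,0.82],0,0]]'; python3 st.py; python3 -m creep '[[[0,0,0.01],0.6,0],[[0,0,0.02],1.2,0],[[0,0,0.03],1.8,0],[[0,0,0.03],1.8,0],[[0,0,0.03],1.8,0]]'; python3 st.py;python3 -m creep '[[[0,0,0.005],0.3,0],[[0,0,0.005],0.3,0],[[0,0,0.005],0.3,0]]'; python3 st.py
```

```text
time_s: 15.1
ee_pos: [0.6065, 0.0047, 0.1069]
eef_rot: [3.141, -0.001, 0.575]
force: [0.4, -0.5, 2.1]
grip_width: 0.0098
15.1 [0.6065 0.0047 0.1069] yaw 32.92 F [ 0.38 -0.53  2.05] M [-0.1    0.042 -0.015] w 0.0098 q6 0.944
time_s: 15.6
ee_pos: [0.6066, 0.0046, 0.1054]
eef_rot: [3.141, -0.002, 0.325]
force: [0.3, -0.7, 5.3]
grip_width: 0.0094
15.6 [0.6066 0.0046 0.1054] yaw 18.63 F [ 0.3  -0.71  5.34] M [-0.191  0.076  0.115] w 0.0094 q6 1.193
time_s: 15.9
ee_pos: [0.6066, 0.0046, 0.1052]
eef_rot: [3.141, -0.002, 0.283]
force: [1.5, -1.3, 4.6]
grip_width: 0.0095
15.9 [0.6066 0.0046 0.1052] yaw 16.24 F [ 1.51 -1.32  4.63] M [-0.215  0.051  0.082] w 0.0095 q6 1.235
```

```bash
python3 -m creep '[[[0,0,0.005],0.3,0],[[0,0,0.005],0.3,0],[[0,0,0.005],0.3,0]]'; python3 st.py
```

```text
time_s: 16.2
ee_pos: [0.6066, 0.0046, 0.1049]
eef_rot: [3.141, -0.002, 0.241]
force: [0.3, -1.2, 5.7]
grip_width: 0.0092
16.2 [0.6066 0.0046 0.1049] yaw 13.84 F [ 0.32 -1.22  5.72] M [-0.219  0.162  0.072] w 0.0092 q6 1.277
```

```bash
cat > s.py <<'E'
from h import *
o=telemetry.get_obs();print(round(o['time_s'],2),'yaw',np.degrees(o['eef_rot'][2]).round(2),'Fz',o['force'][2].round(1),'Mz',o['moment'][2].round(3))
E
for i in 1 2; do python3 -m creep '[[[0,0,0.005],0.3,0],[[0,0,0.005],0.3,0]]' >/dev/null; python3 s.py;python3 -m creep '[[[0,0,0],0,0]]'>/dev/null; python3 s.py;python3 -m creep '[[[0,0,0],0,0]]'>/dev/null; python3 s.py; done
```

```text
16.4 yaw 11.36 Fz 5.3 Mz 0.06
16.5 yaw 11.43 Fz 5.2 Mz 0.082
16.6 yaw 11.44 Fz 5.1 Mz 0.011
16.8 yaw 8.97 Fz 5.0 Mz 0.032
16.9 yaw 9.04 Fz 4.7 Mz 0.063
17.0 yaw 9.04 Fz 5.3 Mz 0.022
```

```bash
for i in 1 2 3; do python3 -m creep '[[[0,0,0.005],0.3,0],[[0,0,0.005],0.3,0]]' >/dev/null; python3 s.py;python3 -m creep '[[[0,0,0],0,0]]'>/dev/null; python3 s.py;python3 -m creep '[[[0,0,0],0,0]]'>/dev/null; python3 s.py; done
```

```text
17.2 yaw 6.56 Fz 6.1 Mz 0.07
17.3 yaw 6.64 Fz 5.6 Mz 0.039
17.4 yaw 6.64 Fz 5.4 Mz 0.032
17.6 yaw 4.16 Fz 6.0 Mz 0.059
17.7 yaw 4.23 Fz 5.7 Mz 0.03
17.8 yaw 4.24 Fz 5.7 Mz 0.042
18.0 yaw 1.76 Fz 5.1 Mz 0.058
18.1 yaw 1.84 Fz 5.9 Mz 0.029
18.2 yaw 1.84 Fz 5.5 Mz 0.027
```

```bash
for i in 1 2 3; do python3 -m creep '[[[0,0,0.005],0.3,0],[[0,0,0.005],0.3,0],[[0,0,0.005],0.3,0]]' >/dev/null; python3 s.py;python3 -m creep '[[[0,0,0],0,0]]'>/dev/null; python3 s.py; done
```

```text
18.5 yaw -0.56 Fz 5.2 Mz 0.019
18.6 yaw -0.56 Fz 6.2 Mz 0.085
18.9 yaw -2.97 Fz 6.0 Mz 0.04
19.0 yaw -2.96 Fz 5.8 Mz 0.115
19.3 yaw -5.37 Fz 5.5 Mz 0.041
19.4 yaw -5.36 Fz 5.0 Mz 0.087
```

```bash
for i in 1 2; do python3 -m creep '[[[0,0,0.005],0.3,0],[[0,0,0.005],0.3,0]]' >/dev/null; python3 s.py;python3 -m creep '[[[0,0,0],0,0]]'>/dev/null; python3 s.py;python3 -m creep '[[[0,0,0],0,0]]'>/dev/null; python3 s.py; done
```

```text
19.6 yaw -7.84 Fz 5.6 Mz -0.005
19.7 yaw -7.76 Fz 5.2 Mz 0.085
19.8 yaw -7.76 Fz 6.0 Mz 0.044
20.0 yaw -10.24 Fz 6.9 Mz 0.033
20.1 yaw -10.16 Fz 6.0 Mz 0.034
20.2 yaw -10.16 Fz 5.4 Mz 0.009
```

```bash
for i in 1 2; do python3 -m creep '[[[0,0,0.005],0.3,0],[[0,0,0.005],0.3,0]]' >/dev/null; python3 s.py;python3 -m creep '[[[0,0,0],0,0]]'>/dev/null; python3 s.py;python3 -m creep '[[[0,0,0],0,0]]'>/dev/null; python3 s.py; done
```

```text
20.4 yaw -12.64 Fz 5.8 Mz 0.075
20.5 yaw -12.57 Fz 5.4 Mz 0.056
20.6 yaw -12.56 Fz 5.9 Mz 0.004
20.8 yaw -15.04 Fz 7.9 Mz 0.112
20.9 yaw -14.96 Fz 6.7 Mz 0.042
21.0 yaw -14.96 Fz 7.3 Mz 0.067
```

```bash
for i in 1 2; do python3 -m creep '[[[0,0,0.005],0.3,0],[[0,0,0.005],0.3,0]]' >/dev/null; python3 s.py;python3 -m creep '[[[0,0,0],0,0]]'>/dev/null; python3 s.py;python3 -m creep '[[[0,0,0],0,0]]'>/dev/null; python3 s.py; done
```

```text
21.2 yaw -17.44 Fz 7.7 Mz 0.1
21.3 yaw -17.36 Fz 6.6 Mz 0.136
21.4 yaw -17.36 Fz 8.0 Mz 0.172
21.6 yaw -19.83 Fz 8.6 Mz 0.135
21.7 yaw -19.76 Fz 9.5 Mz 0.114
21.8 yaw -19.75 Fz 9.5 Mz 0.152
```

```bash
for i in 1; do python3 -m creep '[[[0,0,0.005],0.3,0],[[0,0,0.005],0.3,0]]' >/dev/null; python3 s.py;python3 -m creep '[[[0,0,0],0,0]]'>/dev/null; python3 s.py;python3 -m creep '[[[0,0,0],0,0]]'>/dev/null; python3 s.py; done
```

```text
22.0 yaw -22.23 Fz 10.6 Mz 0.168
22.1 yaw -22.15 Fz 10.4 Mz 0.169
22.2 yaw -22.15 Fz 9.3 Mz 0.181
```

```bash
python3 -m creep '[[[0,0,0],0,0.35],[[0,0,0],0,0.35],[[0,0,-0.7],0,0.35],[[0,0,-1.1],0,0.35]]'; python3 plan.py .4864 .1044 .155 173.9;  python3 look.py w8; python3 seg.py
```

```text
time_s: 22.6
ee_pos: [0.6063, 0.0048, 0.1568]
eef_rot: [-3.141, -0.001, -0.388]
force: [-0.6, -0.3, 0.7]
grip_width: 0.0325
shift [-2.972 -0.937  0.034] twist 20.49 q6 end approx 5.03
shift [-2.972 -0.937  0.034] twist -24.51 q6 end approx -1.25
22.6 [0.6063 0.0048 0.1568] [-3.1413e+00 -5.0000e-04 -3.8770e-01] [-0.052  0.461  1.404  0.     1.276  1.906] [0.046 0.122 0.008] [-0.56 -0.31  0.73]
NL n 49 ztop 0.0914 ctr (0.493, 0.0971) wh (18, 4) ang 7.3 pca 1.8 mean [0.4903 0.0966] flange z 0.0806 350
NR n 167 ztop 0.1154 ctr (0.4805, 0.0125) wh (18, 10) ang -42.6 pca -25.4 mean [0.4802 0.0141] flange z 0.0807 77
FL n 135 ztop 0.1142 ctr (0.6115, 0.0933) wh (20, 7) ang 69.9 pca 78.0 mean [0.61   0.0911] flange z 0.0802 536
FR n 718 ztop 0.1106 ctr (0.6073, 0.0041) wh (40, 11) ang -19.4 pca -20.2 mean [0.6082 0.004 ] flange z 0.0859 95
```

```bash
python3 -m creep '[[[-0.8,-0.25,0],-1,0.35],[[-1.6,-0.5,0],-2,0.35],[[-2.4,-0.75,0],-3,0.35],[[-2.97,-0.94,0],-4,0.35],[[-2.97,-0.94,0],-5,0.35],[[-2.97,-0.94,0],-6,0.35],[[-2.97,-0.94,0],-7,0.35],[[-2.97,-0.94,0],-8,0.35],[[-2.97,-0.94,0],-9,0.35],[[-2.97,-0.94,0],-10,0.35],[[-2.97,-0.94,0],-11,0.35],[[-2.97,-0.94,0],-12,0.35]]';  python3 -m creep '[[[0,0,0],-1.05,0.35],[[0,0,0],-2.1,0.35],[[0,0,0],-3.15,0.35],[[0,0,0],-4.2,0.35],[[0,0,0],-5.25,0.35],[[0,0,0],-6.3,0.35],[[0,0,0],-7.35,0.35],[[0,0,0],-8.4,0.35],[[0,0,0],-9.45,0.35],[[0,0,0],-10.5,0.35],[[0,0,0],-11.5,0.35],[[0,0,0.2],-12.5,0.35]]'; python3 plan.py .4864 .1044 .1065 173.9; python3 look.py w9; python3 seg.py
```

```text
time_s: 23.85
ee_pos: [0.4863, 0.1046, 0.1547]
eef_rot: [-3.141, 0.0, 1.293]
force: [-1.0, -0.9, 0.2]
grip_width: 0.0328
time_s: 25.05
ee_pos: [0.4868, 0.1047, 0.1456]
eef_rot: [3.141, 0.001, 3.039]
force: [0.8, 0.2, -0.2]
grip_width: 0.0326
shift [ 0.009 -0.006  0.782] twist 0.03 q6 end approx -1.25
25.05 [0.4868 0.1047 0.1456] [3.1412e+00 1.3000e-03 3.0389e+00] [ 0.138  0.238  1.733  0.     1.169 -1.33 ] [ 0.009  0.025 -0.007] [ 0.84  0.19 -0.24]
NL n 804 ztop 0.1156 ctr (0.4851, 0.1046) wh (39, 10) ang -5.8 pca -6.0 mean [0.4843 0.1046] flange z 0.0804 783
NR n 719 ztop 0.1154 ctr (0.4864, 0.0049) wh (41, 11) ang -46.6 pca -44.7 mean [0.4854 0.0068] flange z 0.0802 711
FL n 415 ztop 0.1146 ctr (0.6039, 0.1069) wh (35, 9) ang -88.4 pca 89.2 mean [0.603  0.1079] flange z 0.0852 451
```

View pics/w9.png

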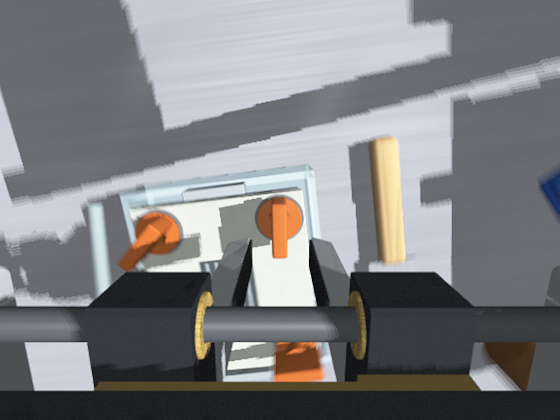

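```bash
python3 -m creep '[[[0,0,0.5],0,0.35],[[0,0,0.78],0,0.35],[[0,0,0.78],0,0.35],[[0,0,0.78],0,0],[[0,0,0.78],0,0],[[0,0,0.78],0,0],[[0,0,0.78],0,0]]'>/dev/null; python3 st.py; python3 -m creep '[[[0,0,0.013],0.8,0],[[0,0,0.026],1.6,0],[[0,0,0.04],2.4,0],[[0,0,0.054],3.2,0],[[0,0,0.067],4,0],[[0,0,0.077],4.6,0],[[0,0,0.077],4.6,0],[[0,0,0.077],4.6,0]]'; python3 s.py
for i in 1 2; do python3 -m creep '[[[0,0,0.005],0.3,0],[[0,0,0.005],0.3,0],[[0,0,0.005],0.3,0]]' >/dev/null; python3 s.py;python3 -m creep '[[[0,0,0],0,0]]'>/dev/null; python3 s.py; done
```

```text
25.8 [0.4868 0.1041 0.1069] yaw 173.72 F [-0.84 -3.21  3.97] M [-0.762  0.082  0.034] w 0.0098 q6 -1.323
time_s: 26.6
ee_pos: [0.4867, 0.1038, 0.103]
eef_rot: [-3.141, 0.001, 2.389]
force: [-1.8, -6.8, 6.0]
grip_width: 0.0092
26.6 yaw 136.9 Fz 6.0 Mz 0.065
26.9 yaw 134.51 Fz 5.7 Mz 0.045
27.0 yaw 134.52 Fz 6.4 Mz 0.066
27.3 yaw 132.11 Fz 5.3 Mz 0.04
27.4 yaw 132.11 Fz 6.2 Mz 0.085
```

```bash
for i in 1 2 ; do python3 -m creep '[[[0,0,0.005],0.3,0],[[0,0,0.005],0.3,0],[[0,0,0.005],0.3,0]]' >/dev/null; python3 s.py;python3 -m creep '[[[0,0,0],0,0]]'>/dev/null; python3 s.py; done
```

```text
27.7 yaw 129.71 Fz 6.3 Mz -0.007
27.8 yaw 129.72 Fz 5.8 Mz 0.059
28.1 yaw 127.31 Fz 7.4 Mz 0.051
28.2 yaw 127.31 Fz 6.7 Mz 0.061
```

```bash
for i in 1 2 ; do python3 -m creep '[[[0,0,0.005],0.3,0],[[0,0,0.005],0.3,0],[[0,0,0.005],0.3,0]]' >/dev/null; python3 s.py;python3 -m creep '[[[0,0,0],0,0]]'>/dev/null; python3 s.py; done
```

```text
28.5 yaw 124.91 Fz 7.4 Mz 0.057
28.6 yaw 124.92 Fz 7.2 Mz 0.046
28.9 yaw 122.51 Fz 7.2 Mz 0.063
29.0 yaw 122.52 Fz 6.9 Mz 0.059
```

```bash
for i in 1 2 ; do python3 -m creep '[[[0,0,0.005],0.3,0],[[0,0,0.005],0.3,0],[[0,0,0.005],0.3,0]]' >/dev/null; python3 s.py;python3 -m creep '[[[0,0,0],0,0]]'>/dev/null; python3 s.py; done
```

```text
29.3 yaw 120.11 Fz 7.8 Mz 0.067
29.4 yaw 120.12 Fz 7.7 Mz 0.032
29.7 yaw 117.72 Fz 10.0 Mz 0.071
29.8 yaw 117.72 Fz 9.5 Mz 0.156
```

```bash
for i in 1 2 ; do python3 -m creep '[[[0,0,0.005],0.3,0],[[0,0,0.005],0.3,0]]' >/dev/null; python3 s.py;python3 -m creep '[[[0,0,0],0,0]]'>/dev/null; python3 s.py;python3 -m creep '[[[0,0,0],0,0]]'>/dev/null; python3 s.py; done
```

```text
30.0 yaw 115.24 Fz 12.2 Mz 0.186
30.1 yaw 115.32 Fz 12.5 Mz 0.181
30.2 yaw 115.33 Fz 12.2 Mz 0.21
30.4 yaw 112.86 Fz 16.0 Mz 0.248
30.5 yaw 112.93 Fz 16.0 Mz 0.214
30.6 yaw 112.93 Fz 15.1 Mz 0.17
```

```bash
python3 -m creep '[[[0,0,0],0,0.35],[[0,0,0],0,0.35],[[0,0,-0.7],0,0.35],[[0,0,-1.2],0,0.35]]'; python3 plan.py .6059 .1045 .152 91.2
```

```text
time_s: 31.0
ee_pos: [0.4866, 0.1047, 0.1611]
eef_rot: [3.141, -0.0, 1.971]
force: [-0.2, 0.5, 0.1]
grip_width: 0.0322
shift [-0.933  2.196  0.183] twist 2.72 q6 end approx 0.15
```

```bash
python3 -m creep '[[[-0.35,0.8,0],1,0.35],[[-0.7,1.6,0],2,0.35],[[-0.93,2.2,0.1],2.72,0.35],[[-0.93,2.2,0.2],2.72,0.35],[[-0.93,2.2,0.3],2.72,0.35],[[-0.93,2.2,0.3],2.72,0.35]]'; python3 plan.py .6059 .1045 .106 91.2; python3 look.py w10; python3 seg.py
```

```text
time_s: 31.6
ee_pos: [0.6049, 0.1047, 0.1441]
eef_rot: [-3.14, 0.0, 1.593]
force: [-0.2, 0.2, 0.1]
grip_width: 0.0332
shift [-0.003  0.021  0.761] twist 0.01 q6 end approx 0.15
31.6 [0.6049 0.1047 0.1441] [-3.1401  0.      1.5925] [0.112 0.49  1.391 0.    1.262 0.09 ] [-0.074  0.079  0.052] [-0.24  0.17  0.05]
NL n 860 ztop 0.1099 ctr (0.4871, 0.1048) wh (39, 12) ang -65.0 pca -64.0 mean [0.4873 0.1053] flange z 0.0864 398
FL n 837 ztop 0.1154 ctr (0.6063, 0.1052) wh (40, 10) ang -88.4 pca -88.3 mean [0.6065 0.106 ] flange z 0.0801 834
FR n 604 ztop 0.1103 ctr (0.607, 0.0052) wh (39, 12) ang -18.3 pca -18.6 mean [0.6075 0.0058] flange z 0.0912 5
```

View pics/w10.png

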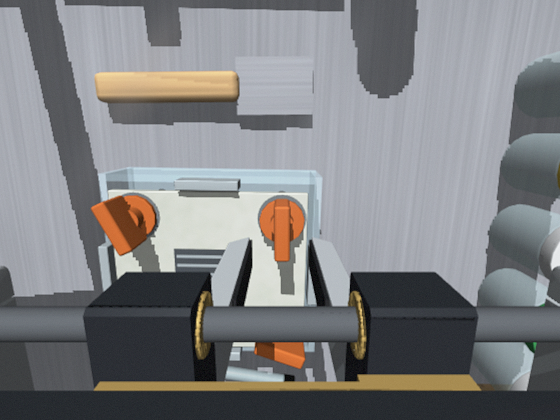

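```bash
python3 -m creep '[[[0,0.02,0.5],0,0.35],[[0,0.02,0.76],0,0.35],[[0,0.02,0.76],0,0.35],[[0,0.02,0.76],0,0],[[0,0.02,0.76],0,0],[[0,0.02,0.76],0,0],[[0,0.02,0.76],0,0]]'>/dev/null; python3 st.py; python3 -m creep '[[[0,0,0.013],0.8,0],[[0,0,0.026],1.6,0],[[0,0,0.04],2.4,0],[[0,0,0.054],3.2,0],[[0,0,0.067],4,0],[[0,0,0.077],4.6,0],[[0,0,0.077],4.6,0],[[0,0,0.077],4.6,0]]'; python3 s.py
for i in 1 2; do python3 -m creep '[[[0,0,0.005],0.3,0],[[0,0,0.005],0.3,0],[[0,0,0.005],0.3,0]]' >/dev/null; python3 s.py;python3 -m creep '[[[0,0,0],0,0]]'>/dev/null; python3 s.py; done
```

```text
32.35 [0.6064 0.1046 0.1076] yaw 91.17 F [-6.81 -0.63  5.68] M [-0.151  1.476  0.032] w 0.0089 q6 0.091
time_s: 33.15
ee_pos: [0.6064, 0.1046, 0.1037]
eef_rot: [-3.141, 0.001, 0.949]
force: [-7.5, 0.2, 5.2]
grip_width: 0.0086
33.15 yaw 54.36 Fz 5.2 Mz 0.016
33.45 yaw 51.97 Fz 5.7 Mz -0.009
33.55 yaw 51.97 Fz 5.2 Mz -0.018
33.85 yaw 49.57 Fz 5.8 Mz 0.007
33.95 yaw 49.57 Fz 5.0 Mz 0.016
```

```bash
for i in 1 2 3; do python3 -m creep '[[[0,0,0.005],0.3,0],[[0,0,0.005],0.3,0],[[0,0,0.005],0.3,0]]' >/dev/null; python3 s.py;python3 -m creep '[[[0,0,0],0,0]]'>/dev/null; python3 s.py; done
```

```text
34.25 yaw 47.17 Fz 5.4 Mz -0.029
34.35 yaw 47.17 Fz 5.3 Mz -0.014
34.65 yaw 44.77 Fz 5.8 Mz -0.035
34.75 yaw 44.77 Fz 6.0 Mz -0.025
35.05 yaw 42.38 Fz 6.3 Mz 0.032
35.15 yaw 42.38 Fz 8.0 Mz -0.039
```

```bash
for i in 1 2; do python3 -m creep '[[[0,0,0.005],0.3,0],[[0,0,0.005],0.3,0],[[0,0,0.005],0.3,0]]' >/dev/null; python3 s.py;python3 -m creep '[[[0,0,0],0,0]]'>/dev/null; python3 s.py; done
```

```text
35.45 yaw 39.97 Fz 8.2 Mz 0.083
35.55 yaw 39.98 Fz 8.2 Mz 0.064
35.85 yaw 37.58 Fz 9.4 Mz 0.114
35.95 yaw 37.58 Fz 10.1 Mz 0.004
```

```bash
for i in 1 2; do python3 -m creep '[[[0,0,0.005],0.3,0],[[0,0,0.005],0.3,0]]' >/dev/null; python3 s.py;python3 -m creep '[[[0,0,0],0,0]]'>/dev/null; python3 s.py;python3 -m creep '[[[0,0,0],0,0]]'>/dev/null; python3 s.py; done
```

```text
36.15 yaw 35.11 Fz 11.4 Mz 0.156
36.25 yaw 35.18 Fz 11.4 Mz 0.098
36.35 yaw 35.18 Fz 11.9 Mz 0.1
36.55 yaw 32.71 Fz 13.6 Mz 0.166
36.65 yaw 32.79 Fz 12.8 Mz 0.183
36.75 yaw 32.79 Fz 13.6 Mz 0.183
```

```bash
python3 -m creep '[[[0,0,0],0,0.35],[[0,0,0],0,0.35],[[0,0,-0.7],0,0.35],[[0,0,-1.2],0,0.35]]'; python3 plan.py .4866 .0046 .152 132.8
```

```text
time_s: 37.15
ee_pos: [0.6071, 0.1045, 0.1621]
eef_rot: [3.141, -0.0, 0.572]
force: [-0.3, -0.7, -0.3]
grip_width: 0.0327
shift [-3.108  0.377  0.201] twist -12.5 q6 end approx -0.74
```

```bash
python3 -m creep '[[[-0.8,0.1,0],-1.05,0.35],[[-1.6,0.2,0],-2.1,0.35],[[-2.4,0.3,0],-3.15,0.35],[[-3.1,0.38,0],-4.2,0.35],[[-3.1,0.38,0],-5.25,0.35],[[-3.1,0.38,0],-6.3,0.35],[[-3.1,0.38,0],-7.35,0.35],[[-3.1,0.38,0],-8.4,0.35],[[-3.1,0.38,0.1],-9.45,0.35],[[-3.1,0.38,0.2],-10.5,0.35],[[-3.1,0.38,0.3],-11.55,0.35],[[-3.1,0.38,0.35],-12.5,0.35]]'; python3 -m creep '[[[0,0,0],0,0.35]]'>/dev/null; python3 plan.py .4866 .0046 .106 132.8; python3 look.py w11; python3 seg.py
```

```text
time_s: 38.35
ee_pos: [0.4869, 0.0046, 0.143]
eef_rot: [-3.141, 0.0, 2.323]
force: [-0.5, -1.0, -0.6]
grip_width: 0.0329
shift [ 0.002 -0.004  0.741] twist 0.01 q6 end approx -0.74
38.45 [0.4868 0.0047 0.1431] [-3.1414e+00 -1.0000e-04  2.3193e+00] [-0.066  0.218  1.764 -0.     1.159 -0.814] [-0.034 -0.011  0.003] [-0.51 -0.19 -0.56]
NL n 984 ztop 0.11 ctr (0.4864, 0.1038) wh (39, 11) ang -64.4 pca -64.1 mean [0.4859 0.1041] flange z 0.0853 118
NR n 848 ztop 0.1155 ctr (0.4867, 0.0048) wh (39, 10) ang -47.5 pca -48.2 mean [0.4861 0.0053] flange z 0.0802 814
FL n 799 ztop 0.1097 ctr (0.6054, 0.1046) wh (39, 11) ang 36.0 pca 35.5 mean [0.6049 0.1046] flange z 0.0855 221
```

View pics/w11.png

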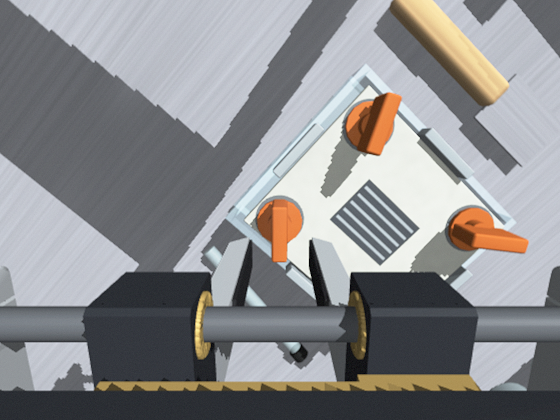

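```bash
python3 -m creep '[[[0,0,0.5],0,0.35],[[0,0,0.74],0,0.35],[[0,0,0.74],0,0.35],[[0,0,0.74],0,0],[[0,0,0.74],0,0],[[0,0,0.74],0,0],[[0,0,0.74],0,0]]'>/dev/null; python3 st.py; python3 -m creep '[[[0,0,0.013],0.8,0],[[0,0,0.026],1.6,0],[[0,0,0.04],2.4,0],[[0,0,0.054],3.2,0],[[0,0,0.067],4,0],[[0,0,0.077],4.6,0],[[0,0,0.077],4.6,0],[[0,0,0.077],4.6,0]]'; python3 s.py
for i in 1 2; do python3 -m creep '[[[0,0,0.005],0.3,0],[[0,0,0.005],0.3,0],[[0,0,0.005],0.3,0]]' >/dev/null; python3 s.py;python3 -m creep '[[[0,0,0],0,0]]'>/dev/null; python3 s.py; done
```

```text
39.2 [0.4867 0.0043 0.1068] yaw 132.76 F [-4.14 -3.53  4.86] M [-0.812  0.844 -0.012] w 0.0093 q6 -0.812
time_s: 40.0
ee_pos: [0.4867, 0.0042, 0.103]
eef_rot: [-3.141, 0.001, 1.674]
force: [-4.1, -4.6, 5.2]
grip_width: 0.009
40.0 yaw 95.94 Fz 5.2 Mz -0.012
40.3 yaw 93.54 Fz 5.1 Mz 0.007
40.4 yaw 93.55 Fz 5.0 Mz -0.011
40.7 yaw 91.15 Fz 4.1 Mz 0.053
40.8 yaw 91.15 Fz 5.1 Mz -0.071
```

```bash
for i in 1 2 3; do python3 -m creep '[[[0,0,0.005],0.3,0],[[0,0,0.005],0.3,0],[[0,0,0.005],0.3,0]]' >/dev/null; python3 s.py;python3 -m creep '[[[0,0,0],0,0]]'>/dev/null; python3 s.py; done
```

```text
41.1 yaw 88.75 Fz 4.2 Mz 0.005
41.2 yaw 88.75 Fz 4.7 Mz -0.037
41.5 yaw 86.35 Fz 5.4 Mz 0.028
41.6 yaw 86.35 Fz 4.5 Mz 0.019
41.9 yaw 83.95 Fz 5.7 Mz 0.0
42.0 yaw 83.95 Fz 4.9 Mz 0.002
```

```bash
for i in 1 2 3; do python3 -m creep '[[[0,0,0.005],0.3,0],[[0,0,0.005],0.3,0],[[0,0,0.005],0.3,0]]' >/dev/null; python3 s.py;python3 -m creep '[[[0,0,0],0,0]]'>/dev/null; python3 s.py; done
```

```text
42.3 yaw 81.55 Fz 6.8 Mz 0.074
42.4 yaw 81.56 Fz 6.9 Mz 0.03
42.7 yaw 79.15 Fz 9.5 Mz 0.089
42.8 yaw 79.16 Fz 8.0 Mz 0.068
43.1 yaw 76.76 Fz 12.4 Mz 0.122
43.2 yaw 76.76 Fz 11.6 Mz 0.149
```

```bash
for i in 1; do python3 -m creep '[[[0,0,0.005],0.3,0],[[0,0,0.005],0.3,0]]' >/dev/null; python3 s.py;python3 -m creep '[[[0,0,0],0,0]]'>/dev/null; python3 s.py;python3 -m creep '[[[0,0,0],0,0]]'>/dev/null; python3 s.py; done
```

```text
43.4 yaw 74.29 Fz 13.8 Mz 0.206
43.5 yaw 74.36 Fz 14.2 Mz 0.202
43.6 yaw 74.37 Fz 14.0 Mz 0.139
```

```bash
python3 -m creep '[[[0,0,0.003],0.2,0],[[0,0,0.003],0.2,0],[[0,0,0.003],0.2,0]]'>/dev/null; python3 s.py; python3 -m creep '[[[0,0,0],0,0.35],[[0,0,0],0,0.35],[[0,0,-0.7],0,0.35],[[0,0,-1.2],0,0.35]]'; python3 plan.py .6061 .0048 .150 -19.5
```

```text
43.9 yaw 72.77 Fz 16.2 Mz 0.217
time_s: 44.3
ee_pos: [0.487, 0.0048, 0.1614]
eef_rot: [3.141, -0.0, 1.27]
force: [-0.2, -0.3, 0.9]
grip_width: 0.0324
shift [0.707 2.275 0.228] twist 11.53 q6 end approx 1.92
```

```bash
python3 -m creep '[[[0.25,0.8,0],1.05,0.35],[[0.5,1.6,0],2.1,0.35],[[0.7,2.27,0],3.15,0.35],[[0.7,2.27,0],4.2,0.35],[[0.7,2.27,0],5.25,0.35],[[0.7,2.27,0],6.3,0.35],[[0.7,2.27,0],7.35,0.35],[[0.7,2.27,0.1],8.4,0.35],[[0.7,2.27,0.2],9.45,0.35],[[0.7,2.27,0.3],10.5,0.35],[[0.7,2.27,0.38],11.5,0.35],[[0.7,2.27,0.38],11.5,0.35]]'; python3 -m creep '[[[0,0,0],0,0.35]]'>/dev/null; python3 plan.py .6061 .0048 .102 -19.5; python3 look.py w12; python3 seg.py
```

```text
time_s: 45.5
ee_pos: [0.6054, 0.0046, 0.1404]
eef_rot: [3.141, 0.001, -0.338]
force: [-0.2, -0.4, 1.0]
grip_width: 0.0327
shift [ 0.006 -0.008  0.782] twist 0.06 q6 end approx 1.92
45.6 [0.6057 0.0045 0.1411] [-3.1416  0.     -0.3315] [-0.053  0.474  1.422  0.     1.245  1.849] [-0.017  0.183 -0.01 ] [-0.54 -0.76  0.42]
NL n 20 ztop 0.0949 ctr (0.4962, 0.0861) wh (9, 2) ang 43.1 pca 33.9 mean [0.4973 0.0871] flange z 0.0857 56
NR n 355 ztop 0.1099 ctr (0.4899, 0.0122) wh (22, 11) ang 76.2 pca 75.1 mean [0.4905 0.0121] flange z 0.087 185
FL n 246 ztop 0.109 ctr (0.6177, 0.1075) wh (22, 10) ang 66.3 pca 48.7 mean [0.6175 0.1088] flange z 0.0859 269
FR n 817 ztop 0.1101 ctr (0.6072, 0.004) wh (40, 10) ang -19.3 pca -20.5 mean [0.6083 0.004 ] flange z 0.0855 118
```

View pics/w12.png

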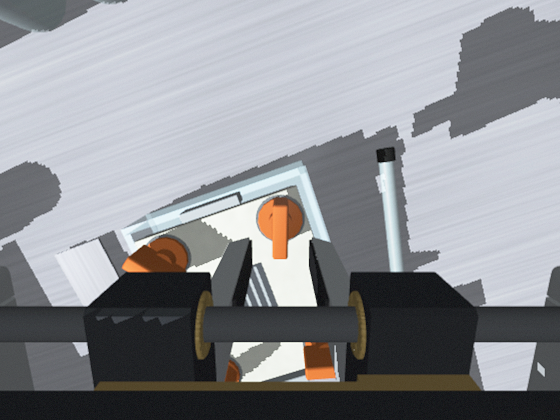

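```bash
python3 -m creep '[[[0,0,0.5],0,0.35],[[0,0,0.78],0,0.35],[[0,0,0.78],0,0.35],[[0,0,0.78],0,0],[[0,0,0.78],0,0],[[0,0,0.78],0,0],[[0,0,0.78],0,0]]'>/dev/null; python3 st.py
python3 -m creep '[[[0,0,0.005],0.3,0],[[0,0,0.005],0.3,0],[[0,0,0.005],0.3,0]]' >/dev/null; python3 s.py;python3 -m creep '[[[0,0,0],0,0]]'>/dev/null; python3 s.py
```

```text
46.35 [0.606  0.0046 0.1028] yaw -19.22 F [-0.22  1.34  2.14] M [ 0.228  0.081 -0.029] w 0.0089 q6 1.853
46.65 yaw -21.62 Fz 5.1 Mz 0.075
46.75 yaw -21.62 Fz 5.3 Mz 0.069
```

```bash
for i in 1 2; do python3 -m creep '[[[0,0,0.005],0.3,0],[[0,0,0.005],0.3,0],[[0,0,0.005],0.3,0]]' >/dev/null; python3 s.py;python3 -m creep '[[[0,0,0],0,0]]'>/dev/null; python3 s.py; done
```

```text
47.05 yaw -24.01 Fz 7.5 Mz 0.147
47.15 yaw -24.01 Fz 7.2 Mz 0.141
47.45 yaw -26.41 Fz 9.1 Mz 0.167
47.55 yaw -26.41 Fz 8.6 Mz 0.149
```

```bash
for i in 1; do python3 -m creep '[[[0,0,0.005],0.3,0],[[0,0,0.005],0.3,0],[[0,0,0.005],0.3,0]]' >/dev/null; python3 s.py;python3 -m creep '[[[0,0,0],0,0]]'>/dev/null; python3 s.py;python3 -m creep '[[[0,0,0],0,0]]'>/dev/null; python3 s.py; done
```

```text
47.85 yaw -28.8 Fz 10.3 Mz 0.259
47.95 yaw -28.8 Fz 10.3 Mz 0.224
48.05 yaw -28.8 Fz 11.1 Mz 0.239
```

```bash
python3 -m creep '[[[0,0,0],0,0.35],[[0,0,0],0,0.35],[[0,0,-0.7],0,0.35],[[0,0,-1.1],0,0.35]]'; python3 plan.py .6061 .1044 .140 35.7
```

```text
time_s: 48.45
ee_pos: [0.6059, 0.0045, 0.1576]
eef_rot: [-3.141, -0.001, -0.503]
force: [0.5, -0.1, 0.5]
grip_width: 0.0324
shift [-0.96  -1.753  0.353] twist -8.07 q6 end approx 1.12
```

```bash
python3 -m creep '[[[-0.4,-0.8,0],-1.05,0.35],[[-0.8,-1.5,0],-2.1,0.35],[[-0.96,-1.75,0],-3.15,0.35],[[-0.96,-1.75,0],-4.2,0.35],[[-0.96,-1.75,0],-5.25,0.35],[[-0.96,-1.75,0.1],-6.3,0.35],[[-0.96,-1.75,0.2],-7.35,0.35],[[-0.96,-1.75,0.35],-8.05,0.35],[[-0.96,-1.75,0.35],-8.05,0.35]]'; python3 plan.py .6061 .1044 .102 35.7; python3 look.py w13; python3 seg.py
```

```text
time_s: 49.35
ee_pos: [0.6053, 0.1042, 0.1374]
eef_rot: [-3.141, 0.002, 0.622]
force: [-0.1, 0.3, -0.3]
grip_width: 0.033
shift [0.016 0.007 0.707] twist -0.01 q6 end approx 1.12
49.35 [0.6053 0.1042 0.1374] [-3.1407e+00  1.7000e-03  6.2230e-01] [ 0.111  0.497  1.397 -0.     1.249  1.059] [-0.102  0.159  0.047] [-0.08  0.3  -0.26]
NR n 223 ztop 0.0762 ctr (0.4976, 0.0121) wh (31, 11) ang -54.6 pca -58.9 mean [0.498  0.0107] flange z 0.0828 29
FL n 851 ztop 0.1101 ctr (0.607, 0.1049) wh (40, 10) ang 35.3 pca 35.2 mean [0.6075 0.1054] flange z 0.0857 126
```

```bash
python3 -m creep '[[[0,0,0.5],0,0.35],[[0.01,0,0.7],0,0.35],[[0.01,0,0.7],0,0.35],[[0.01,0,0.7],0,0],[[0.01,0,0.7],0,0],[[0.01,0,0.7],0,0],[[0.01,0,0.7],0,0]]'>/dev/null; python3 st.py
python3 -m creep '[[[0,0,0.005],0.3,0],[[0,0,0.005],0.3,0],[[0,0,0.005],0.3,0]]' >/dev/null; python3 s.py;python3 -m creep '[[[0,0,0],0,0]]'>/dev/null; python3 s.py
```

```text
50.1 [0.6066 0.1047 0.1046] yaw 35.55 F [-0.73  0.4   2.32] M [0.001 0.183 0.025] w 0.0045 q6 1.062
50.4 yaw 33.15 Fz 5.7 Mz 0.028
50.5 yaw 33.16 Fz 6.1 Mz 0.042
```

```bash
python3 look.py w14; python3 st.py
```

```text
50.5 [0.6068 0.1047 0.1045] [ 3.1406e+00 -2.0000e-03  5.7870e-01] [ 0.111  0.532  1.426 -0.     1.182  1.103] [-0.05   0.159  0.042] [-0.58 -0.32  6.06]
50.55 [0.6068 0.1047 0.1045] yaw 33.15 F [0.49 1.15 5.81] M [-0.055  0.185 -0.002] w 0.0009 q6 1.103
```

View pics/w14.png

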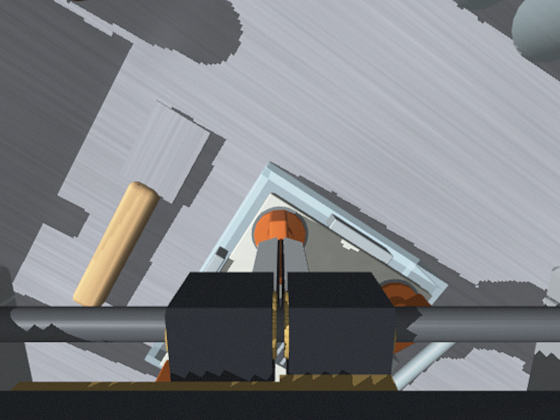

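```bash
python3 - <<'E'
from h import *
im=cv2.imread('pics/w14.png')
cv2.imwrite('pics/w14c.png',cv2.resize(im[150:390,150:420],None,fx=2.45,fy=2.45,interpolation=cv2.INTER_CUBIC))
c=dict(np.load('/tmp/w.npz'))
for v in range(205,275,6): print(v,[px(c,u,v).round(3).tolist() for u in (268,281,294)])
E
```

```text
205 [[0.619, 0.122, 0.07], [0.624, 0.115, 0.069], [0.627, 0.105, 0.054]]
211 [[0.616, 0.12, 0.07], [0.624, 0.115, 0.087], [0.626, 0.105, 0.07]]
217 [[0.613, 0.118, 0.075], [0.624, 0.115, 0.102], [0.623, 0.103, 0.074]]
223 [[0.61, 0.116, 0.074], [0.622, 0.114, 0.108], [0.62, 0.101, 0.075]]
229 [[0.606, 0.114, 0.074], [0.619, 0.112, 0.109], [0.616, 0.099, 0.074]]
235 [[0.605, 0.113, 0.085], [0.617, 0.11, 0.11], [0.612, 0.097, 0.075]]
241 [[0.612, 0.116, 0.119], [0.615, 0.109, 0.114], [0.62, 0.104, 0.118]]
247 [[0.612, 0.115, 0.127], [0.614, 0.109, 0.124], [0.619, 0.104, 0.127]]
253 [[0.612, 0.115, 0.136], [0.615, 0.109, 0.133], [0.619, 0.104, 0.136]]
259 [[0.612, 0.115, 0.144], [0.615, 0.109, 0.141], [0.619, 0.105, 0.144]]
265 [[0.612, 0.115, 0.151], [0.614, 0.109, 0.148], [0.619, 0.105, 0.152]]
271 [[0.634, 0.126, 0.213], [0.613, 0.108, 0.151], [0.638, 0.12, 0.213]]
```

View pics/w14c.png

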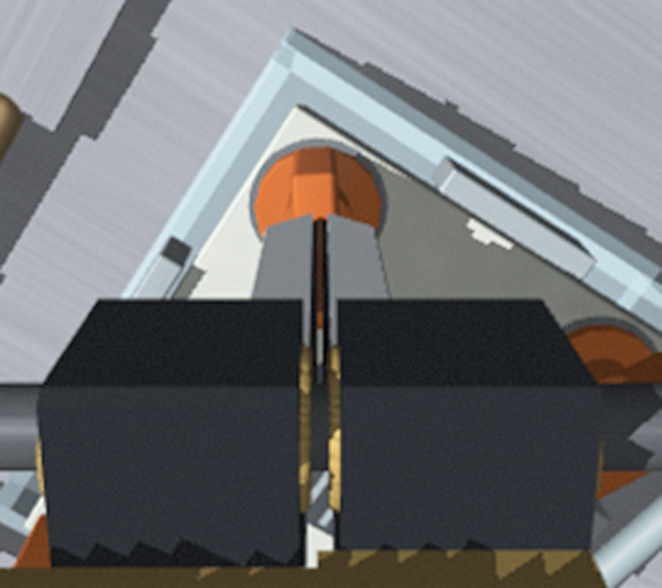

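```bash
python3 -m creep '[[[0,0,0],0,0.1],[[0,0,0],0,0.2],[[0,0,0],0,0.35]]' 20; python3 look.py w15; python3 seg.py
```

```text
time_s: 50.85
ee_pos: [0.6063, 0.1046, 0.1035]
eef_rot: [3.141, -0.0, 0.579]
force: [0.3, -0.3, -0.2]
grip_width: 0.0212
50.85 [0.6063 0.1046 0.1035] [ 3.1414e+00 -3.0000e-04  5.7870e-01] [0.111 0.533 1.427 0.    1.182 1.103] [-0.031  0.122 -0.013] [ 0.28 -0.33 -0.18]
FL n 1134 ztop 0.1101 ctr (0.6047, 0.108) wh (40, 19) ang 36.3 pca 35.9 mean [0.6078 0.1057] flange z 0.0857 172
```

View pics/w15.png

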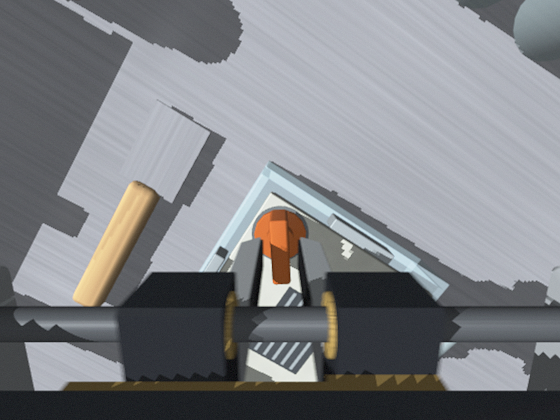

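```bash
python3 -m creep '[[[0,0,0.05],-0.3,0.35],[[0,0,0.05],-0.3,0.35],[[0,0,0.05],-0.3,0],[[0,0,0.05],-0.3,0],[[0,0,0.05],-0.3,0],[[0,0,0.05],-0.3,0]]' 45; python3 st.py
python3 -m creep '[[[0,0,0.005],0.3,0],[[0,0,0.005],0.3,0],[[0,0,0.005],0.3,0]]'; python3 s.py
```

```text
time_s: 51.5
ee_pos: [0.6062, 0.1047, 0.1008]
eef_rot: [-3.141, -0.0, 0.62]
force: [-1.1, 0.5, 0.6]
grip_width: 0.0098
51.5 [0.6062 0.1047 0.1008] yaw 35.55 F [-1.11  0.54  0.58] M [0.048 0.246 0.011] w 0.0098 q6 1.062
time_s: 51.8
ee_pos: [0.6062, 0.1047, 0.1008]
eef_rot: [-3.142, -0.0, 0.58]
force: [-2.4, 0.5, 3.9]
grip_width: 0.0101
51.8 yaw 33.23 Fz 3.9 Mz 0.253
```

```bash
python3 -m creep '[[[0,0,0],0,0]]' >/dev/null; python3 s.py; python3 -m creep '[[[0,0,0],0,0.35],[[0,0,0],0,0.35],[[0,0,-0.7],0,0.35],[[0,0,-1.1],0,0.35]]'; python3 plan.py .4866 .0046 .138 75.5
```

```text
51.9 yaw 33.22 Fz 6.4 Mz 0.183
time_s: 52.3
ee_pos: [0.6065, 0.1045, 0.1571]
eef_rot: [3.141, -0.001, 0.579]
force: [0.3, -0.5, 0.1]
grip_width: 0.0327
shift [-3.101  0.36   0.379] twist -5.29 q6 end approx 0.26
```

```bash
python3 -m creep '[[[-0.8,0.1,0],-1.05,0.35],[[-1.6,0.2,0],-2.1,0.35],[[-2.4,0.3,0],-3.15,0.35],[[-3.1,0.36,0],-4.2,0.35],[[-3.1,0.36,0.1],-5.25,0.35],[[-3.1,0.36,0.38],-5.29,0.35],[[-3.1,0.36,0.38],-5.29,0.35],[[-3.1,0.36,0.38],-5.29,0.35]]'; python3 plan.py .4866 .0046 .1005 75.3; python3 look.py w16; python3 seg.py
```

```text
time_s: 53.1
ee_pos: [0.4863, 0.0047, 0.1366]
eef_rot: [-3.141, 0.0, 1.317]
force: [-0.5, -0.5, -0.2]
grip_width: 0.0329
shift [-0.001  0.006  0.722] twist 0.02 q6 end approx 0.27
53.1 [0.4863 0.0047 0.1366] [-3.1412e+00  1.0000e-04  1.3168e+00] [-0.066  0.225  1.772 -0.     1.145  0.188] [-0.055  0.072 -0.01 ] [-0.49 -0.49 -0.22]
NL n 1137 ztop 0.1101 ctr (0.4867, 0.104) wh (39, 11) ang -64.0 pca -63.6 mean [0.4867 0.104 ] flange z 0.0856 126
NR n 849 ztop 0.11 ctr (0.487, 0.0047) wh (40, 10) ang 75.7 pca 75.4 mean [0.4873 0.0055] flange z 0.0857 131
FL n 1280 ztop 0.1099 ctr (0.6059, 0.1047) wh (39, 11) ang 35.9 pca 35.3 mean [0.6056 0.1046] flange z 0.0857 224
FR n 950 ztop 0.1097 ctr (0.6064, 0.0053) wh (39, 11) ang -25.0 pca -25.0 mean [0.6061 0.0055] flange z 0.0855 213
```

View pics/w16.png

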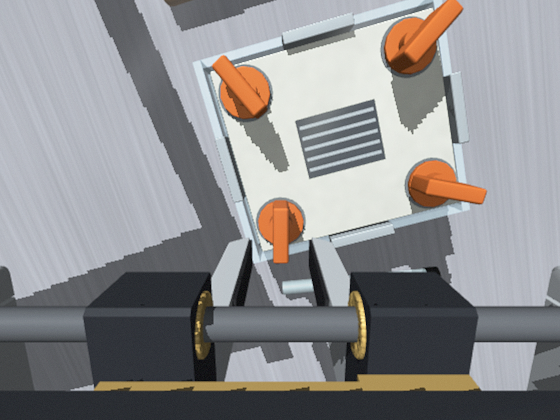

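```bash
python3 -m creep '[[[0,0,0.5],0,0.35],[[0,0,0.72],0,0.35],[[0,0,0.72],0,0.35],[[0,0,0.72],0,0],[[0,0,0.72],0,0],[[0,0,0.72],0,0],[[0,0,0.72],0,0]]' 45 >/dev/null; python3 st.py
python3 -m creep '[[[0,0,0.004],0.25,0],[[0,0,0.004],0.25,0],[[0,0,0.004],0.25,0]]' >/dev/null; python3 s.py;python3 -m creep '[[[0,0,0],0,0]]'>/dev/null; python3 st.py
```

```text
53.85 [0.4866 0.0047 0.1011] yaw 75.48 F [-0.73 -0.86  3.53] M [-0.048  0.165 -0.048] w 0.0097 q6 0.188
54.15 yaw 73.5 Fz 5.0 Mz 0.2
54.25 [0.4867 0.0047 0.1011] yaw 73.5 F [-0.89  0.66  5.54] M [-0.022  0.32   0.189] w 0.0102 q6 0.222
```

```bash
python3 -m creep '[[[0,0,0],0,0.35],[[0,0,0],0,0.35],[[0,0,-0.7],0,0.35],[[0,0,-1.1],0,0.35]]' >/dev/null; python3 plan.py .4866 .1044 .138 116
```

```text
shift [ 1.912 -0.566  0.378] twist -5.31 q6 end approx -0.24
```

```bash
python3 -m creep '[[[0.8,-0.2,0],-1.05,0.35],[[1.6,-0.45,0],-2.1,0.35],[[1.91,-0.57,0],-3.15,0.35],[[1.91,-0.57,0],-4.2,0.35],[[1.91,-0.57,0.1],-5.25,0.35],[[1.91,-0.57,0.37],-5.3,0.35],[[1.91,-0.57,0.37],-5.3,0.35],[[1.91,-0.57,0.37],-5.3,0.35]]'; python3 plan.py .4866 .1044 .1005 116; python3 look.py w17; python3 seg.py
```

```text
time_s: 55.45
ee_pos: [0.4861, 0.1044, 0.1369]
eef_rot: [-3.141, -0.0, 2.022]
force: [0.4, -0.3, -0.7]
grip_width: 0.0328
shift [-0.004  0.01   0.729] twist -0.02 q6 end approx -0.24
55.45 [0.4861 0.1044 0.1369] [-3.1412e+00 -1.0000e-04  2.0217e+00] [ 0.138  0.248  1.743 -0.     1.151 -0.313] [-0.04   0.019  0.048] [ 0.44 -0.26 -0.73]
NL n 843 ztop 0.11 ctr (0.486, 0.1048) wh (39, 10) ang -64.5 pca -64.8 mean [0.4857 0.1055] flange z 0.0856 126
FL n 227 ztop 0.0749 ctr (0.5988, 0.1173) wh (28, 7) ang 27.3 pca 26.4 mean [0.5994 0.1171] flange z None 0
```

```bash
python3 -m creep '[[[0,0,0.5],0,0.35],[[0,0,0.73],0,0.35],[[0,0,0.73],0,0.35],[[0,0,0.73],0,0],[[0,0,0.73],0,0],[[0,0,0.73],0,0],[[0,0,0.73],0,0]]' 45 >/dev/null; python3 st.py
python3 -m creep '[[[0,0,0.004],0.25,0],[[0,0,0.004],0.25,0],[[0,0,0.004],0.25,0]]' >/dev/null; python3 s.py;python3 -m creep '[[[0,0,0],0,0]]'>/dev/null; python3 st.py
```

```text
56.2 [0.4859 0.1042 0.101 ] yaw 115.89 F [-4.22 -1.81  5.02] M [-0.525  0.951 -0.012] w 0.0096 q6 -0.314
56.5 yaw 113.9 Fz 7.7 Mz 0.179
56.6 [0.486  0.1042 0.101 ] yaw 113.9 F [-5.89 -2.8   7.77] M [-0.528  1.209  0.192] w 0.0093 q6 -0.279
```

```bash
python3 -m creep '[[[0,0,0.005],0.3,0],[[0,0,0.005],0.3,0],[[0,0,0.005],0.3,0]]' >/dev/null; python3 s.py;python3 -m creep '[[[0,0,0],0,0]]'>/dev/null; python3 s.py
```

```text
56.9 yaw 111.5 Fz 10.9 Mz 0.206
57.0 yaw 111.51 Fz 11.1 Mz 0.231
```

```bash
python3 -m creep '[[[0,0,0.003],0.2,0],[[0,0,0.003],0.2,0],[[0,0,0.003],0.2,0]]' >/dev/null; python3 s.py; python3 -m creep '[[[0,0,0],0,0.35],[[0,0,0],0,0.35],[[0,0,-0.7],0,0.35],[[0,0,-1.1],0,0.35]]' >/dev/null; python3 plan.py .6062 .0048 .138 155
```

```text
57.3 yaw 109.91 Fz 12.5 Mz 0.304
shift [-2.689  1.572  0.372] twist -5.64 q6 end approx -1.13
```

```bash
python3 -m creep '[[[-0.7,0.4,0],-1.05,0.35],[[-1.4,0.8,0],-2.1,0.35],[[-2.1,1.2,0],-3.15,0.35],[[-2.69,1.57,0],-4.2,0.35],[[-2.69,1.57,0.1],-5.25,0.35],[[-2.69,1.57,0.37],-5.64,0.35],[[-2.69,1.57,0.37],-5.64,0.35],[[-2.69,1.57,0.37],-5.64,0.35]]'; python3 plan.py .6062 .0048 .1005 155; python3 look.py w18; python3 seg.py
```

```text
time_s: 58.5
ee_pos: [0.6057, 0.0047, 0.1364]
eef_rot: [-3.142, -0.0, 2.704]
force: [0.6, 0.5, -0.3]
grip_width: 0.0329
shift [-0.009  0.006  0.718] twist -0.01 q6 end approx -1.13
58.5 [0.6057 0.0047 0.1364] [-3.1415e+00 -2.0000e-04  2.7035e+00] [-0.053  0.479  1.427  0.     1.236 -1.185] [-0.039 -0.041  0.055] [ 0.62  0.47 -0.28]
NL n 332 ztop 0.1096 ctr (0.4915, 0.0921) wh (13, 11) ang -64.5 pca 75.1 mean [0.4931 0.0911] flange z 0.0854 153
NR n 1205 ztop 0.1101 ctr (0.4869, 0.0046) wh (40, 11) ang 75.8 pca 76.1 mean [0.4873 0.0046] flange z 0.0855 109
FL n 950 ztop 0.1099 ctr (0.6057, 0.1047) wh (39, 11) ang 35.6 pca 34.3 mean [0.6053 0.1041] flange z 0.0854 80
FR n 845 ztop 0.1099 ctr (0.6063, 0.0051) wh (39, 10) ang -25.4 pca -25.3 mean [0.6054 0.0055] flange z 0.0856 131
```

View pics/w18.png

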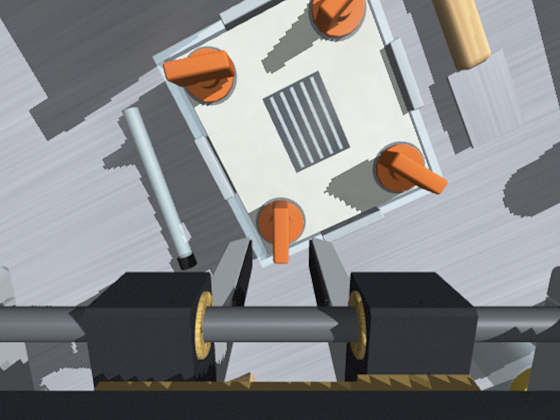

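```bash
python3 -m creep '[[[0,0,0.5],0,0.35],[[0,0,0.72],0,0.35],[[0,0,0.72],0,0.35],[[0,0,0.72],0,0],[[0,0,0.72],0,0],[[0,0,0.72],0,0],[[0,0,0.72],0,0]]' 45 >/dev/null; python3 st.py
python3 -m creep '[[[0,0,0.004],0.25,0],[[0,0,0.004],0.25,0],[[0,0,0.004],0.25,0]]' >/dev/null; python3 s.py;python3 -m creep '[[[0,0,0],0,0]]'>/dev/null; python3 st.py
```

```text
59.25 [0.606  0.0047 0.101 ] yaw 155.0 F [0.25 0.87 2.86] M [0.115 0.036 0.074] w 0.0093 q6 -1.187
59.55 yaw 153.01 Fz 5.0 Mz 0.193
59.65 [0.6061 0.0047 0.101 ] yaw 153.02 F [-1.25  1.18  4.77] M [0.119 0.153 0.174] w 0.0096 q6 -1.153
```

```bash
python3 -m creep '[[[0,0,0.004],0.25,0],[[0,0,0.004],0.25,0],[[0,0,0.004],0.25,0]]' >/dev/null; python3 s.py;python3 -m creep '[[[0,0,0],0,0]]'>/dev/null; python3 st.py
```

```text
59.95 yaw 151.02 Fz 6.6 Mz 0.272
60.05 [0.6061 0.0047 0.1009] yaw 151.03 F [-1.17  0.37  7.17] M [0.067 0.324 0.277] w 0.0095 q6 -1.118
```

```bash
python3 -m creep '[[[0,0,0],0,0.35],[[0,0,0],0,0.35],[[0,0,-0.7],0,0.35],[[0,0,-1.4],0,0.35],[[0,0,-2],0,0.35],[[0,0,-2],0,0.35]]'; python3 look.py w19; python3 seg.py; python3 - <<'E'
from h import *
c=dict(np.load('/tmp/w.npz'));a=c['img'].astype(int);d=c['depth']
V,U=np.mgrid[:420,:560]; P=np.stack([(U-c['cx'])/c['f']*d,(V-c['cy'])/c['f']*d,d],-1)@c['T'][:3,:3].T+c['T'][:3,3]
m=(a.min(-1)>140)&(abs(P[...,0]-.5465)<.07)&(abs(P[...,1]-.0548)<.06)&(abs(P[...,2]-.07)<.012)
p=P[m]; A=np.c_[p[:,:2]-[.5465,.0548],np.ones(len(p))]; s=np.linalg.lstsq(A,p[:,2],rcond=None)[0]; print(len(p),s)
E
```

```text
time_s: 60.65
ee_pos: [0.6071, 0.0045, 0.2042]
eef_rot: [3.139, 0.006, 2.636]
force: [0.3, 0.7, -0.1]
grip_width: 0.0328
60.65 [0.6071 0.0045 0.2042] [3.1387 0.0059 2.6355] [-0.053  0.421  1.348 -0.     1.366 -1.118] [0.031 0.005 0.02 ] [ 0.26  0.72 -0.12]
NL n 685 ztop 0.1099 ctr (0.4867, 0.1032) wh (37, 11) ang -66.7 pca -68.9 mean [0.4875 0.1021] flange z 0.0857 110
NR n 670 ztop 0.1101 ctr (0.4868, 0.0047) wh (40, 11) ang 76.0 pca 76.1 mean [0.4871 0.0049] flange z 0.0856 63
FL n 557 ztop 0.1098 ctr (0.6053, 0.1045) wh (38, 11) ang 35.4 pca 34.4 mean [0.6049 0.1039] flange z 0.0852 57
FR n 508 ztop 0.1098 ctr (0.6058, 0.0054) wh (38, 11) ang -26.2 pca -26.8 mean [0.6052 0.0057] flange z 0.0855 81
12189 [-0.00068112 -0.00063084  0.06964042]
```

View pics/w19.png

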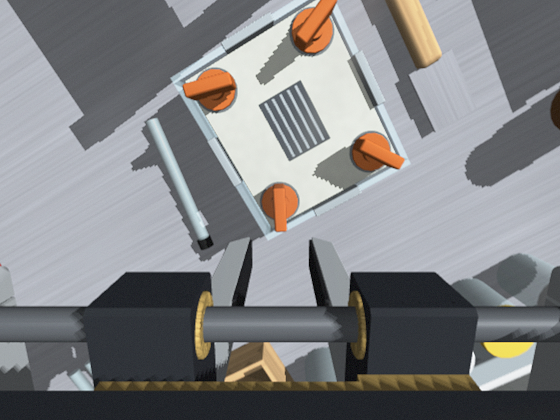

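```bash
python3 -c "
from station import ctrl
print(ctrl.hand_in())"
```

```text
the job is handed in; nothing more can be done
None
```

I tightened the cover in two crosswise rounds and handed the job in at about 61 s of the 72 s allowed. No verdict was reported.

**Rounds:** The first round turned each screw about 0.6 rad. The second turned them in small steps until the cover met its ledge, at about 1.42 to 1.56 rad. The second-round order was far right, near left, far left, near right.

**Trim pass:** I then checked all four screws once more, because the first one had loosened as the others came down. Far right and near left needed more turning; far left and near right were already firm and got only the test turn.

**Last checks:**

| Check | Result |
|---|---|
| Moment rise, far left and near right | about 0.2 Nm |
| Moment rise, far right | about 0.23 Nm |
| Moment rise, near left | about 0.25 Nm (single reading) |
| Cover tilt | about 0.001 rad |
| Cover underside above the bench | about 61.6 mm (drawn down about 8.4 mm) |
| Gripper at hand-in | open, clear above the box |
| Scraper and feeding tube | look undisturbed in the last picture |

**What went wrong or disagreed:**
- On the far left re-check, one grip failed: the fingers closed to 0.9 mm and the screw did not turn. I opened, lowered and gripped again, and the reading was then normal.
- The spring-back after release was about 0.04 to 0.07 rad, more than the 0.03 rad you gave. I allowed for this when trimming near left and far right.
- I could not measure the final screw pressures directly. From the turn angles I estimate roughly 15 to 25 N on each screw.
- I did not re-check far left and near right after the final trim of the other two.

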